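Load the machine's tool rack in setting order

TASK

The four cutters on the setting stand have just been measured, and the machine's tool table lists them in the order in which they stand there now. Carry all four over to the machine's tool rack, into its four empty pockets, one in each and fully seated, so that from left to right, seen from the robot, they stand in the same order as they stood on the setting stand; the touch probe that is already in the machine's rack stays where it is and is simply passed over in the order. Lower each holder into its pocket, do not let it drop.

Things in the scene. Friction and masses are not known exactly. Their poses are not given: they have to be found in the camera images.
- twist_drill: Slimmest steel tool holder: dark slotted collet nut (grip: cylinder 28 mm across, z 20 to 48 mm) with a thin pointed drill, 10 mm across, up to z 76 mm. Origin on the axis in the plane of the flange's underside (resting face), z up to the cutter; flange and taper as on the touch probe. Round: yaw free. 0.3 to 0.55 kg. Starts cutter up in any one of the setting stand's four pockets.
- end_mill: Steel tool holder: plain bright nose (grip: cylinder 38 mm across, z 20 to 48 mm) with a dark flat-ended fluted end mill, 18 mm across, up to z 72 mm. Origin on the axis in the plane of the flange's underside (resting face), z up to the cutter; flange and taper as on the touch probe. Round: yaw free. 0.3 to 0.55 kg. Starts cutter up in any one of the setting stand's four pockets.
- face_mill: Steel tool holder with a broad flat dark head (grip: cylinder 43 mm across, z 22 to 48 mm), five brass-coloured inserts round its top edge, z 52 mm. Origin on the axis in the plane of the flange's underside (resting face), z up to the cutter; flange and taper as on the touch probe. Round: yaw free. 0.3 to 0.55 kg. Starts cutter up in any one of the setting stand's four pockets.
- countersink: Steel tool holder: dark slotted nut (grip: cylinder 34 mm across, z 20 to 48 mm) with a bright cone 24 mm wide, point up at z 69 mm. Origin on the axis in the plane of the flange's underside (resting face), z up to the cutter; flange and taper as on the touch probe. Round: yaw free. 0.3 to 0.55 kg. Starts cutter up in any one of the setting stand's four pockets.
- touch_probe: Touch probe, stays put in one of the machine rack's five pockets: bright body 38 mm across, black band, thin white stylus up to z 77 mm. Origin as the others. Holder below, as on all five: flange 45 mm across, z 0 to 17 mm; under it a taper 31 mm across at z 0, 18 mm at z -47, then a stud 11 mm across to z -62 mm.
- machine_rack: Grey steel rack, fixed, the longer (372 x 80 mm), bar handles, five square black pockets. Origin mid-row in the plane of the pocket tops, 71 mm above the bench; x across the row, away from the robot; y along it, left. Pockets at x 0, y 132, 66, 0, -66, -132 mm: 35 mm through bore, 28 mm deep, centres the taper; the flange rests on the top (holder origin at z 0). Nearer or farther than the stand.
- from_twist_drill: Pocket where the twist drill stands at the start: one of four alike square black pockets, fixed, 66 mm apart in a row in the setting stand (the shorter rack: aluminium rails, plywood ends). Origin at its bore's centre in the plane of its top, 71 mm above the bench; x across the row, away from the robot; y along it to the left. 62 mm square, bore 35 mm.
- from_end_mill: Pocket where the end mill stands at the start: one of four alike square black pockets, fixed, 66 mm apart in a row in the setting stand (the shorter rack: aluminium rails, plywood ends). Origin at its bore's centre in the plane of its top, 71 mm above the bench; x across the row, away from the robot; y along it to the left. 62 mm square, bore 35 mm.
- from_face_mill: Pocket where the face mill stands at the start: one of four alike square black pockets, fixed, 66 mm apart in a row in the setting stand (the shorter rack: aluminium rails, plywood ends). Origin at its bore's centre in the plane of its top, 71 mm above the bench; x across the row, away from the robot; y along it to the left. 62 mm square, bore 35 mm.
- from_countersink: Pocket where the countersink stands at the start: one of four alike square black pockets, fixed, 66 mm apart in a row in the setting stand (the shorter rack: aluminium rails, plywood ends). Origin at its bore's centre in the plane of its top, 71 mm above the bench; x across the row, away from the robot; y along it to the left. 62 mm square, bore 35 mm.
Not all that is in view belongs to the job. Leave any green look-alike of the countersink alone.

How it is judged:
At the end, for the whole second after the job is handed in: All four holders upright (0.07 rad), at rest and seated in the machine rack: axis within 8 mm of the row's centre line, flange underside within 5 mm of the pocket tops, in the same left-to-right order as their pockets on the setting stand; the touch probe upright, within 8 mm of its place (x of twist_drill in the frame of machine_rack between -0.008 and 0.008 m and y of twist_drill in the frame of machine_rack between -0.142 and 0.142 m and z of twist_drill in the frame of machine_rack between -0.005 and 0.005 m and angle between each of twist_drill, end_mill, face_mill, countersink, touch_probe's own z axis and vertical below 0.07 rad and linear speed of each of twist_drill, end_mill, face_mill, countersink below 0.02 m/s and angular speed of each of twist_drill, end_mill, face_mill, countersink below 0.2 rad/s and x of end_mill in the frame of machine_rack between -0.008 and 0.008 m and y of end_mill in the frame of machine_rack between -0.142 and 0.142 m and z of end_mill in the frame of machine_rack between -0.005 and 0.005 m and x of face_mill in the frame of machine_rack between -0.008 and 0.008 m and y of face_mill in the frame of machine_rack between -0.142 and 0.142 m and z of face_mill in the frame of machine_rack between -0.005 and 0.005 m and x of countersink in the frame of machine_rack between -0.008 and 0.008 m and y of countersink in the frame of machine_rack between -0.142 and 0.142 m and z of countersink in the frame of machine_rack between -0.005 and 0.005 m and ((y of from_twist_drill in the frame of from_end_mill above 0 m and ((y of twist_drill in the frame of machine_rack above 0.099 m and y of end_mill in the frame of machine_rack below 0.099 m) or (y of twist_drill in the frame of machine_rack above 0.033 m and y of end_mill in the frame of machine_rack below 0.033 m) or (y of twist_drill in the frame of machine_rack above -0.033 m and y of end_mill in the frame of machine_rack below -0.033 m) or (y of twist_drill in the frame of machine_rack above -0.099 m and y of end_mill in the frame of machine_rack below -0.099 m))) or (y of from_twist_drill in the frame of from_end_mill below 0 m and ((y of end_mill in the frame of machine_rack above 0.099 m and y of twist_drill in the frame of machine_rack below 0.099 m) or (y of end_mill in the frame of machine_rack above 0.033 m and y of twist_drill in the frame of machine_rack below 0.033 m) or (y of end_mill in the frame of machine_rack above -0.033 m and y of twist_drill in the frame of machine_rack below -0.033 m) or (y of end_mill in the frame of machine_rack above -0.099 m and y of twist_drill in the frame of machine_rack below -0.099 m)))) and ((y of from_twist_drill in the frame of from_face_mill above 0 m and ((y of twist_drill in the frame of machine_rack above 0.099 m and y of face_mill in the frame of machine_rack below 0.099 m) or (y of twist_drill in the frame of machine_rack above 0.033 m and y of face_mill in the frame of machine_rack below 0.033 m) or (y of twist_drill in the frame of machine_rack above -0.033 m and y of face_mill in the frame of machine_rack below -0.033 m) or (y of twist_drill in the frame of machine_rack above -0.099 m and y of face_mill in the frame of machine_rack below -0.099 m))) or (y of from_twist_drill in the frame of from_face_mill below 0 m and ((y of face_mill in the frame of machine_rack above 0.099 m and y of twist_drill in the frame of machine_rack below 0.099 m) or (y of face_mill in the frame of machine_rack above 0.033 m and y of twist_drill in the frame of machine_rack below 0.033 m) or (y of face_mill in the frame of machine_rack above -0.033 m and y of twist_drill in the frame of machine_rack below -0.033 m) or (y of face_mill in the frame of machine_rack above -0.099 m and y of twist_drill in the frame of machine_rack below -0.099 m)))) and ((y of from_twist_drill in the frame of from_countersink above 0 m and ((y of twist_drill in the frame of machine_rack above 0.099 m and y of countersink in the frame of machine_rack below 0.099 m) or (y of twist_drill in the frame of machine_rack above 0.033 m and y of countersink in the frame of machine_rack below 0.033 m) or (y of twist_drill in the frame of machine_rack above -0.033 m and y of countersink in the frame of machine_rack below -0.033 m) or (y of twist_drill in the frame of machine_rack above -0.099 m and y of countersink in the frame of machine_rack below -0.099 m))) or (y of from_twist_drill in the frame of from_countersink below 0 m and ((y of countersink in the frame of machine_rack above 0.099 m and y of twist_drill in the frame of machine_rack below 0.099 m) or (y of countersink in the frame of machine_rack above 0.033 m and y of twist_drill in the frame of machine_rack below 0.033 m) or (y of countersink in the frame of machine_rack above -0.033 m and y of twist_drill in the frame of machine_rack below -0.033 m) or (y of countersink in the frame of machine_rack above -0.099 m and y of twist_drill in the frame of machine_rack below -0.099 m)))) and ((y of from_end_mill in the frame of from_face_mill above 0 m and ((y of end_mill in the frame of machine_rack above 0.099 m and y of face_mill in the frame of machine_rack below 0.099 m) or (y of end_mill in the frame of machine_rack above 0.033 m and y of face_mill in the frame of machine_rack below 0.033 m) or (y of end_mill in the frame of machine_rack above -0.033 m and y of face_mill in the frame of machine_rack below -0.033 m) or (y of end_mill in the frame of machine_rack above -0.099 m and y of face_mill in the frame of machine_rack below -0.099 m))) or (y of from_end_mill in the frame of from_face_mill below 0 m and ((y of face_mill in the frame of machine_rack above 0.099 m and y of end_mill in the frame of machine_rack below 0.099 m) or (y of face_mill in the frame of machine_rack above 0.033 m and y of end_mill in the frame of machine_rack below 0.033 m) or (y of face_mill in the frame of machine_rack above -0.033 m and y of end_mill in the frame of machine_rack below -0.033 m) or (y of face_mill in the frame of machine_rack above -0.099 m and y of end_mill in the frame of machine_rack below -0.099 m)))) and ((y of from_end_mill in the frame of from_countersink above 0 m and ((y of end_mill in the frame of machine_rack above 0.099 m and y of countersink in the frame of machine_rack below 0.099 m) or (y of end_mill in the frame of machine_rack above 0.033 m and y of countersink in the frame of machine_rack below 0.033 m) or (y of end_mill in the frame of machine_rack above -0.033 m and y of countersink in the frame of machine_rack below -0.033 m) or (y of end_mill in the frame of machine_rack above -0.099 m and y of countersink in the frame of machine_rack below -0.099 m))) or (y of from_end_mill in the frame of from_countersink below 0 m and ((y of countersink in the frame of machine_rack above 0.099 m and y of end_mill in the frame of machine_rack below 0.099 m) or (y of countersink in the frame of machine_rack above 0.033 m and y of end_mill in the frame of machine_rack below 0.033 m) or (y of countersink in the frame of machine_rack above -0.033 m and y of end_mill in the frame of machine_rack below -0.033 m) or (y of countersink in the frame of machine_rack above -0.099 m and y of end_mill in the frame of machine_rack below -0.099 m)))) and ((y of from_face_mill in the frame of from_countersink above 0 m and ((y of face_mill in the frame of machine_rack above 0.099 m and y of countersink in the frame of machine_rack below 0.099 m) or (y of face_mill in the frame of machine_rack above 0.033 m and y of countersink in the frame of machine_rack below 0.033 m) or (y of face_mill in the frame of machine_rack above -0.033 m and y of countersink in the frame of machine_rack below -0.033 m) or (y of face_mill in the frame of machine_rack above -0.099 m and y of countersink in the frame of machine_rack below -0.099 m))) or (y of from_face_mill in the frame of from_countersink below 0 m and ((y of countersink in the frame of machine_rack above 0.099 m and y of face_mill in the frame of machine_rack below 0.099 m) or (y of countersink in the frame of machine_rack above 0.033 m and y of face_mill in the frame of machine_rack below 0.033 m) or (y of countersink in the frame of machine_rack above -0.033 m and y of face_mill in the frame of machine_rack below -0.033 m) or (y of countersink in the frame of machine_rack above -0.099 m and y of face_mill in the frame of machine_rack below -0.099 m)))) and distance of touch_probe from where it was at the start of the episode below 0.008 m).
It fails at once if the twist drill is let fall (moves faster than 0.7 m/s, a free fall of about 25 mm, while the fingers do not hold it) (linear speed of twist_drill above 0.7 m/s and contact force between the fingers and twist_drill below 0.5 N).
It fails at once if the end mill is let fall (moves faster than 0.7 m/s, a free fall of about 25 mm, while the fingers do not hold it) (linear speed of end_mill above 0.7 m/s and contact force between the fingers and end_mill below 0.5 N).
It fails at once if the face mill is let fall (moves faster than 0.7 m/s, a free fall of about 25 mm, while the fingers do not hold it) (linear speed of face_mill above 0.7 m/s and contact force between the fingers and face_mill below 0.5 N).
It fails at once if the countersink is let fall (moves faster than 0.7 m/s, a free fall of about 25 mm, while the fingers do not hold it) (linear speed of countersink above 0.7 m/s and contact force between the fingers and countersink below 0.5 N).
It fails at once if the touch probe is taken out of its pocket or shoved about (moved more than 20 mm) (distance of touch_probe from where it was at the start of the episode above 0.02 m).
It also fails if it takes over 104 s, if anything falls off the work surface, if the arm or the gripper's body presses on something with over 40 N, if the wrist force passes 120 N, or if a joint passes its speed limit or range.

ROBOT

A 7-joint arm with a two-finger parallel gripper is mounted at the origin on a cart in front of the work surface, level with it; the furniture and walls round the work are solid. World frame = base frame: x ahead of the robot, y to its left, z up, the work surface at z = 0. Lengths are in m, angles in rad, forces in N, time in s.
With the tool pointing down it reaches from about 0.425 to 0.925 m from the base axis. Payload 6.8 kg.
Tool frame: the origin (TCP) lies at the very end of the fingers, on their centre line; the grasp point (between the pads) lies 19 mm behind it (r.grip_depth is the distance from the TCP to the grasp point, in m); z points along the fingers, y is the direction in which the jaws open and shut (so a half turn about z gives the same grasp; the last joint's range is limited). The gripper opens to 85 mm and grips with 20 to 120 N. Pads are 22 mm wide; open, the fingers measure 114 mm over their backs; the gripper's body (76 mm by 85 mm) begins 54 mm behind the grasp point. The pads swing forward as they close: fully open they stand 13 mm farther back than shut.
Start: joints at [1.094, 0.477, 0.022, 1.555, -0.011, 1.109, -0.083], TCP at [0.243, -0.63, 0.231] pointing down, gripper open.
Joint ranges: [-2.96, 2.96], [-0.34, 2.1], [-1.41, 1.46], [0.24, 2.44], [-1.37, 4.51], [0.17, 1.92], [-2.96, 2.96]. Speed limits (rad/s): [2.39, 2.39, 3.14, 3.14, 3.14, 3.14, 3.14].

INTERFACE

Orientations are given as a rotation vector (axis times angle).
In Python, from bench import status, eyes, workorder, spotter, r gives the robot as it stands.
- The arm moves only by the tool drive_tool, never from a script. Its argument "commands" is a list of rows, each an object of numbers: "rx", "ry", "rz": the turn, a rotation vector about the world's x, y, z normalised to -1 to 1, where 1 is 8 degrees; "tx", "ty", "tz": the shift along the world's x, y, z normalised to -1 to 1, where 1 is 20 mm; "grip": the closure, from -1 (fully open) to 1 (shut). A call has 1 to 10 rows; each row shifts and turns the commanded pose from where the row before left it; what a row does not reach is not made up. A row lasts 1/8 s, in which the tool goes at most 62.5 mm and 10.7 degrees, less where a joint would pass 70% of its speed; a pose out of reach is approached as far as the arm can. A call with a number of a shift or a turn outside -1 to 1 is refused whole. A call with a gripper value outside its range is refused whole. The fingers move at their own pace and stop on an object; "grip_force" is the grip in N (left out, the last holds). Time passes only in rows, so rows that do not move let the fingers close. It gives the time, the measured TCP pose, the force and the opening at its end, in the units of the state.
- status.get_obs(): the state, without advancing time (a new reading comes with each control period).
- eyes.grab_frame(name): name is "scene" or "top" or "wrist"; returns a dict with "frame" (420x560x3 uint8, blue, green, red), "range_z" (420x560 float32, m along the optical axis (not along the pixel's ray), 0 where there is no reading), "fx", "fy", "cx", "cy" (pixels), "dist_coeffs" ([k1, k2, p1, p2, k3] as OpenCV has them; the pictures are not rectified), "T" (4x4, takes a point from camera to world coordinates); the wrist camera has in their place "T_tool_cam" (4x4, takes a point from camera to tool coordinates, whose origin is the TCP and whose axes are the flange's). Camera axes: x right, y down, z forward; pixel columns grow to the right and rows downward; lengths in m; the calibration is good to about 2 mm. A picture is of the moment at which its call begins: read the wrist's pose just before it.
- workorder.hand_in(): hands the job in, once; it reports no verdict.
Trained networks look in the newest picture that a camera, given by its name, has taken for a name from the list of things; names that differ only in an ending like _2 or _b are one class to them, and where a whole thing is asked for, a point or a joint stands for the part that bears it (a point fixed in the world has none). Each returns a list of dicts, best first, with "confidence" (0 to 1); they miss things now and then, are a little off and sometimes report something else, mostly with a low value. They report only what shows in the picture. A call takes as long as a camera call. They do not tell look-alikes from the thing itself.
- spotter.boxes_of(camera, target): "position" ([column, row] as shares, 0 to 1, of the picture: columns of its width, rows of its height, amid what is visible of it).
- spotter.masks_of(camera, target): "mask" (420x560 bool, what is visible of it) and "position" ([column, row] as shares, 0 to 1, of the picture: columns of its width, rows of its height, amid what is visible of it).
The state is a dict: "clock": time; "joints": joint angles; "qvel": joint speeds; "tau": joint torques, N m; "tcp_pos": TCP position; "orientation": TCP orientation; "contact_force": force on the tool from outside, world axes, zero at the start; "moment": the same for the moment, N m; "grip_width": finger opening in m.
Only numpy, scipy, OpenCV 4.12 (cv2) and the standard library are available. Lean on these libraries where they do the work, as an engineer would, in place of code of your own. Each camera call takes 0.05 s, during which the arm holds its last target.

## Working session

There is one attempt and no reset: what is moved stays moved. The work goes in short steps, Python scripts to look and compute and a tool call to move; the robot and the scene stay as the last step left them, time stands still between calls to the robot, and variables do not carry over. Pictures are saved under pics/ and viewed, and the job is handed in when it is done.

Besides the shell and the picture viewer there is one more tool, called after ">>>" by a JSON object that holds its "method" and its "body", one argument or row to a line. drive_tool: Moves the arm, as the interface text tells. Scaled input: -1 to 1 covers 20 mm each way for a shift and 8 degrees each way for a turn. Its arguments: {"type":"object","properties":{"commands":{"type":"array","items":{"type":"object","properties":{"rx":{"type":"number"},"ry":{"type":"number"},"rz":{"type":"number"},"tx":{"type":"number"},"ty":{"type":"number"},"tz":{"type":"number"},"grip":{"type":"number"}}}},"grip_force":{"type":"number"}},"required":["commands"]}

```bash
mkdir -p pics; ls; cat > h.py <<'E'
import numpy as np, cv2
from bench import status, eyes, workorder, spotter, r
from scipy.spatial.transform import Rotation as R
def w(f,u,v,z,T=None):
    K=np.array([[f['fx'],0,f['cx']],[0,f['fy'],f['cy']],[0,0,1]])
    p=cv2.undistortPoints(np.array([[[u,v]]],float),K,np.array(f['dist_coeffs'])).reshape(2)
    T=f['T'] if T is None else T
    return (np.array(T)@np.array([p[0]*z,p[1]*z,z,1]))[:3]
E
python3 - <<'E'
from h import *
s=status.get_obs(); print(s)
for n in ('scene','top'):
    f=eyes.grab_frame(n); cv2.imwrite(f'pics/{n}0.png',f['frame']); np.savez(f'{n}0.npz',**f)
    print(n,f['T'],f['fx'],f['dist_coeffs'])
    for t in ('twist_drill','end_mill','face_mill','countersink','touch_probe','machine_rack','from_end_mill'):
        for m in spotter.boxes_of(n,t): 
            u,v=m['position'][0]*560,m['position'][1]*420; z=f['range_z'][int(v),int(u)]
            print(t,round(m['confidence'],2),int(u),int(v),w(f,u,v,z).round(3))
E
```

```text
pics
{'clock': 0.0, 'joints': array([ 1.09392018,  0.47778709,  0.02234456,  1.55648045, -0.01151375,
        1.10933548, -0.08314073]), 'qvel': array([-5.14857492e-05, -1.13086446e-03,  1.14004614e-04,  2.00170087e-05,
       -1.11620267e-03,  9.05508716e-04, -8.16128520e-04]), 'tau': array([ 2.42449278e-04, -5.96439672e+01,  1.60732951e+00, -2.81195730e+01,
        1.23223022e-02,  9.27268993e-03, -1.41804893e-06]), 'tcp_pos': array([ 0.24308143, -0.62904728,  0.23032231]), 'orientation': array([-3.08655574e+00, -5.75615209e-01,  7.41587163e-04]), 'contact_force': array([0.60974104, 0.11749755, 0.98913181]), 'moment': array([ 0.03860637, -0.03418543, -0.04169398]), 'grip_width': 0.08530393314360504}
scene [[-0.56298751 -0.43167745  0.70476921 -0.10228663]
 [-0.82615454  0.27056098 -0.49423217  0.58796063]
 [ 0.02266583 -0.86049482 -0.50895474  0.5383916 ]
 [ 0.          0.          0.          1.        ]] 394.2115622542838 [0.03147549 0.         0.         0.         0.        ]
twist_drill 0.59 255 189 [0.605 0.173 0.099]
twist_drill 0.2 210 228 [0.494 0.34  0.111]
end_mill 0.89 
[... 437 characters left out ...]
 [ 2.45606780e-02 -1.34519916e-01 -9.90606463e-01  9.54027123e-01]
 [ 0.00000000e+00  0.00000000e+00  0.00000000e+00  1.00000000e+00]] 515.6709909653038 [-0.09546558  0.          0.          0.          0.        ]
twist_drill 0.88 277 145 [0.607 0.168 0.125]
end_mill 0.67 216 199 [0.525 0.272 0.073]
end_mill 0.64 180 204 [0.508 0.324 0.136]
end_mill 0.27 213 284 [0.38  0.271 0.121]
face_mill 0.97 246 165 [0.576 0.221 0.115]
countersink 0.8 352 154 [0.593 0.044 0.121]
countersink 0.76 214 185 [0.539 0.27  0.131]
touch_probe 0.84 211 285 [0.379 0.273 0.126]
machine_rack 0.73 283 269 [0.405 0.157 0.072]
machine_rack 0.7 278 145 [0.608 0.166 0.12 ]
from_end_mill 0.57 186 217 [0.491 0.321 0.088]
```

View pics/scene0.png

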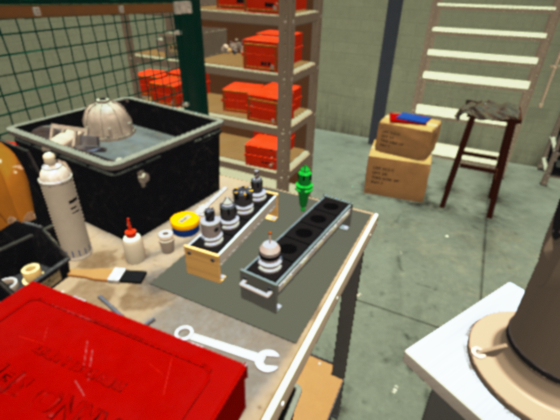

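View pics/top0.png

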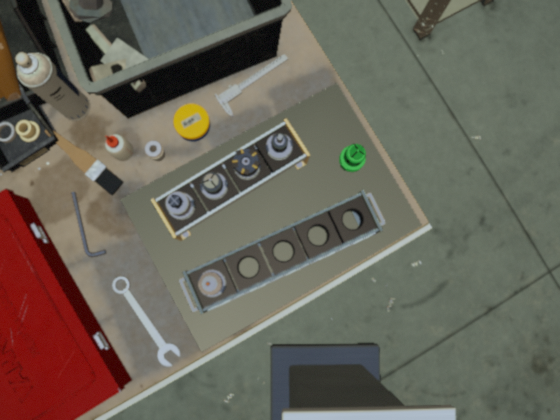

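The top view shows the stand's cutters from left to right as end mill (180,204), countersink (214,185), face mill (246,165) and twist drill (277,145). The green look-alike at (352,154) stands free on the bench, so I'll leave it alone. The touch probe is in the machine rack's leftmost pocket (211,284), and the empty pockets run from (249,267) to (352,219). I'll enlarge and measure next.

```bash
python3 - <<'E'
from h import *
f=dict(np.load('top0.npz')); im=f['frame']
cv2.imwrite('pics/crop1.png',cv2.resize(im[110:320,140:400],None,fx=3,fy=2.85,interpolation=cv2.INTER_CUBIC))
def plane(u,v,zp):
    a=w(f,u,v,0.3);o=f['T'][:3,3]; d=a-o; return o+d*(zp-o[2])/d[2]
for u,v in ((249,267),(283,251),(317.5,235.5),(352,219)): print('hole',plane(u,v,.071).round(4))
# point cloud
vs,us=np.mgrid[100:330,130:410]; us=us.ravel();vs=vs.ravel(); z=f['range_z'][vs,us]
K=np.array([[f['fx'],0,f['cx']],[0,f['fy'],f['cy']],[0,0,1]])
p=cv2.undistortPoints(np.stack([us,vs],1).astype(float)[:,None],K,f['dist_coeffs']).reshape(-1,2)
P=np.c_[p*z[:,None],z,np.ones_like(z)]@f['T'].T
P=P[:,:3]; np.savez('pc.npz',P=P,us=us,vs=vs)
h=np.histogram(P[:,2],bins=np.arange(-.02,.17,.005)); print([(round(b,3),n) for n,b in zip(*h)])
for n in ('twist_drill','end_mill','face_mill','countersink','touch_probe'):
    pass
E
```

```text
hole [0.4088 0.2164 0.071 ]
hole [0.436  0.1584 0.071 ]
hole [0.4625 0.099  0.071 ]
hole [0.491  0.0387 0.071 ]
[(np.float64(-0.02), np.int64(3)), (np.float64(-0.015), np.int64(8)), (np.float64(-0.01), np.int64(80)), (np.float64(-0.005), np.int64(8404)), (np.float64(0.0), np.int64(27151)), (np.float64(0.005), np.int64(2308)), (np.float64(0.01), np.int64(93)), (np.float64(0.015), np.int64(73)), (np.float64(0.02), np.int64(66)), (np.float64(0.025), np.int64(238)), (np.float64(0.03), np.int64(884)), (np.float64(0.035), np.int64(113)), (np.float64(0.04), np.int64(310)), (np.float64(0.045), np.int64(342)), (np.float64(0.05), np.int64(479)), (np.float64(0.055), np.int64(419)), (np.float64(0.06), np.int64(544)), (np.float64(0.065), np.int64(4563)), (np.float64(0.07), np.int64(5479)), (np.float64(0.075), np.int64(180)), (np.float64(0.08), np.int64(205)), (np.float64(0.085), np.int64(654)), (np.float64(0.09), np.int64(72)), (np.float64(0.095), np.int64(62)), (np.float64(0.1), np.int64(73)), (np.float64(0.105), np.int64(85)), (np.float64(0.11), np.int64(276)), (np.float64(0.115), np.int64(658)), (np.float64(0.12), np.int64(884)), (np.float64(0.125), np.int64(143)), (np.float64(0.13), np.int64(134)), (np.float64(0.135), np.int64(62)), (np.float64(0.14), np.int64(134)), (np.float64(0.145), np.int64(21)), (np.float64(0.15), np.int64(0)), (np.float64(0.155), np.int64(0)), (np.float64(0.16), np.int64(0))]
```

View pics/crop1.png

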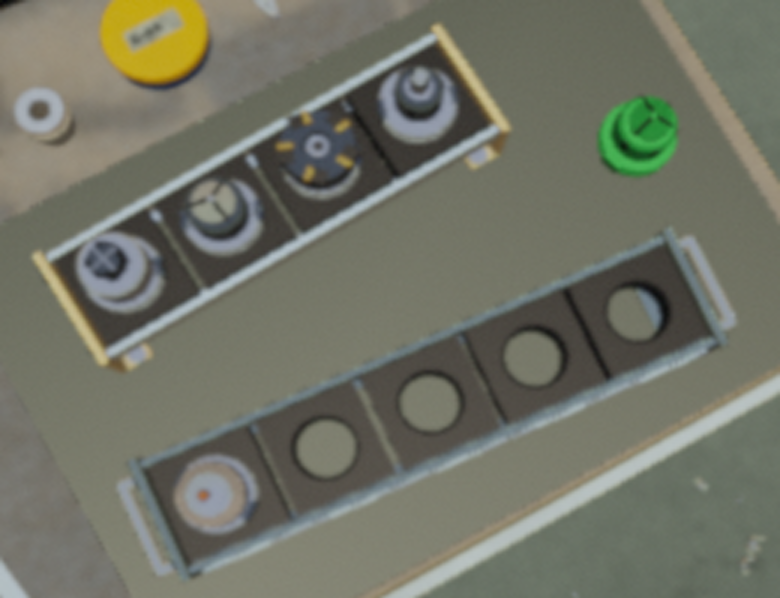

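The enlarged crop confirms the identities:
- **End mill:** dark, fluted, flat end
- **Countersink:** bright cone on a dark nut
- **Face mill:** brass inserts
- **Twist drill:** slim nut

Next I'll fit the rows.

```bash
python3 - <<'E'
from h import *
from scipy.optimize import least_squares
d=np.load('pc.npz');P=d['P']
f=dict(np.load('top0.npz'))
# pocket tops
A=P[abs(P[:,2]-.071)<.006]
def side(c,hw=.09):
    return
for nm,c0,yaw0,Lh,Wh in (('machine',np.array([.435,.158]),24.8,.150,.031),('stand',np.array([.555,.245]),30,.12,.031)):
    m=(np.linalg.norm(A[:,:2]-c0,axis=1)<.25)
    # rough strip
    t=np.radians(yaw0); ex=np.array([np.cos(t),np.sin(t)]); ey=np.array([-ex[1],ex[0]])
    q=(A[:,:2]-c0); s=q@ex
    B=A[(abs(s)<.055)&(abs(q@ey)<.25)][:,:2]
    (c,wh,ang)=cv2.minAreaRect(B.astype(np.float32)*1000); print(nm,c,wh,ang,len(B), 'zmean',np.median(A[(abs(s)<.03)&(abs(q@ey)<.12)][:,2]))
# heads
S=P[(P[:,2]>.104)]
for nm,c,rad,zt,zb in (('end',(.508,.324),.019,.119,.11),('csk',(.539,.27),.017,.119,.11),('face',(.576,.221),.0215,.121,.113),('drill',(.605,.168),.014,.119,.11),('probe',(.379,.273),.019,.12,.11)):
    B=P[(np.linalg.norm(P[:,:2]-np.array(c),axis=1)<.035)]
    h=B[(B[:,2]>zb)][:,:2]; fl=B[(abs(B[:,2]-.088)<.005)]
    (cc,rr)=cv2.minEnclosingCircle(h.astype(np.float32)*1000)
    print(nm,len(h),h.mean(0).round(4),'enc',np.round(cc,1),round(rr,1),'tip',B[:,2].max().round(3), B[B[:,2].argmax()].round(3),'flange',len(fl), np.round(cv2.minEnclosingCircle(fl[:,:2].astype(np.float32)*1000)[0],1) if len(fl) else '')
E
```

```text
machine (436.546142578125, 157.8767547607422) (80.19107818603516, 343.3596496582031) 24.24614906311035 6210 zmean 0.07047861158945512
stand (577.004150390625, 223.7772674560547) (106.28433227539062, 339.0640563964844) 26.340087890625 3864 zmean 0.07029438767063828
end 446 [0.5106 0.3309] enc [511.9 332.8] 19.5 tip 0.147 [0.517 0.334 0.147] flange 127 [512.4 333.2]
csk 356 [0.5454 0.2769] enc [547.3 278.3] 17.5 tip 0.141 [0.546 0.277 0.141] flange 178 [547.8 278.1]
face 561 [0.5817 0.2218] enc [582.2 222.3] 23.8 tip 0.125 [0.572 0.205 0.125] flange 51 [580.5 222. ]
drill 238 [0.6148 0.166 ] enc [617.2 166.1] 14.5 tip 0.147 [0.617 0.165 0.147] flange 265 [617.7 166.1]
probe 384 [0.382  0.2775] enc [381.9 278. ] 18.2 tip 0.148 [0.383 0.277 0.148] flange 123 [381.2 278.9]
```

>>> {"method": "drive_tool", "body": {
  "commands": [
    {"tx": 0.9, "ty": 0.35, "tz": 0.5, "rz": 0.5, "grip": -1},
    {"tx": 0.9, "ty": 0.4, "tz": 0.5, "rz": 0.5},
    {"tx": 0.9, "ty": 0.45, "rz": 0.5}
  ]
}}

```text
validation failed for argument at $.co...
```

>>> {"method": "drive_tool", "body": {
  "commands": [
    {"tx": 0.9, "ty": 0.35, "tz": 0.5, "rx": 0, "ry": 0, "rz": 0.5, "grip": -1},
    {"tx": 0.9, "ty": 0.4, "tz": 0.5, "rx": 0, "ry": 0, "rz": 0.5, "grip": -1},
    {"tx": 0.9, "ty": 0.45, "tz": 0, "rx": 0, "ry": 0, "rz": 0.5, "grip": -1}
  ],
  "grip_force": 60
}}

```text
clock: 1.18
tcp_pos: [0.3002, -0.6052, 0.253]
orientation: [3.006, 0.905, 0.002]
contact_force: [0.5, 0.1, 0.1]
grip_width: 0.0857
```

>>> {"method": "drive_tool", "body": {
  "commands": [
    {"tx": 1, "ty": 1, "tz": 0, "rx": 0, "ry": 0, "rz": 0.3, "grip": -1},
    {"tx": 1, "ty": 1, "tz": 0, "rx": 0, "ry": 0, "rz": 0.3, "grip": -1},
    {"tx": 1, "ty": 1, "tz": 0, "rx": 0, "ry": 0, "rz": 0.3, "grip": -1},
    {"tx": 1, "ty": 1, "tz": 0, "rx": 0, "ry": 0, "rz": 0.3, "grip": -1},
    {"tx": 1, "ty": 1, "tz": 0, "rx": 0, "ry": 0, "rz": 0.3, "grip": -1},
    {"tx": 1, "ty": 1, "tz": 0, "rx": 0, "ry": 0, "rz": 0.3, "grip": -1},
    {"tx": 1, "ty": 1, "tz": 0, "rx": 0, "ry": 0, "rz": 0.3, "grip": -1},
    {"tx": 1, "ty": 1, "tz": 0, "rx": 0, "ry": 0, "rz": 0.3, "grip": -1},
    {"tx": 1, "ty": 1, "tz": 0, "rx": 0, "ry": 0, "rz": 0.3, "grip": -1},
    {"tx": 1, "ty": 1, "tz": 0, "rx": 0, "ry": 0, "rz": 0.3, "grip": -1}
  ]
}}

```text
clock: 2.42
tcp_pos: [0.4986, -0.4043, 0.2513]
orientation: [-2.757, -1.506, -0.0]
contact_force: [-0.1, -0.1, -0.0]
grip_width: 0.0857
```

```bash
python3 - <<'E'
from h import *
s=status.get_obs(); print(s['joints'].round(2), s['tcp_pos'].round(3), s['contact_force'].round(1)); print(R.from_rotvec(s['orientation']).as_matrix().round(3))
E
```

```text
[ 0.73  0.42 -0.2   1.61  0.09  1.13 -0.06] [ 0.499 -0.404  0.251] [-0.1 -0.1 -0. ]
[[ 0.54   0.841  0.   ]
 [ 0.841 -0.54   0.   ]
 [ 0.    -0.    -1.   ]]
```

>>> {"method": "drive_tool", "body": {
  "commands": [
    {"tx": 0.5, "ty": 1, "tz": 0, "rx": 0, "ry": 0, "rz": 0.3, "grip": -1},
    {"tx": 0.5, "ty": 1, "tz": 0, "rx": 0, "ry": 0, "rz": 0.3, "grip": -1},
    {"tx": 0.5, "ty": 1, "tz": 0, "rx": 0, "ry": 0, "rz": 0.3, "grip": -1},
    {"tx": 0.5, "ty": 1, "tz": 0, "rx": 0, "ry": 0, "rz": 0.3, "grip": -1},
    {"tx": 0.5, "ty": 1, "tz": 0, "rx": 0, "ry": 0, "rz": 0.3, "grip": -1},
    {"tx": 0.5, "ty": 1, "tz": 0, "rx": 0, "ry": 0, "rz": 0.3, "grip": -1},
    {"tx": 0.5, "ty": 1, "tz": 0, "rx": 0, "ry": 0, "rz": 0.3, "grip": -1},
    {"tx": 0.5, "ty": 1, "tz": 0, "rx": 0, "ry": 0, "rz": 0.3, "grip": -1},
    {"tx": 0.5, "ty": 1, "tz": 0, "rx": 0, "ry": 0, "rz": 0.3, "grip": -1},
    {"tx": 0.5, "ty": 1, "tz": 0, "rx": 0, "ry": 0, "rz": 0.3, "grip": -1}
  ]
}}

```text
clock: 3.68
tcp_pos: [0.598, -0.2043, 0.2513]
orientation: [2.384, 2.046, 0.0]
contact_force: [0.2, 1.0, 0.5]
grip_width: 0.0857
```

>>> {"method": "drive_tool", "body": {
  "commands": [
    {"tx": 0, "ty": 1, "tz": 0, "rx": 0, "ry": 0, "rz": 0.3, "grip": -1},
    {"tx": 0, "ty": 1, "tz": 0, "rx": 0, "ry": 0, "rz": 0.3, "grip": -1},
    {"tx": 0, "ty": 1, "tz": 0, "rx": 0, "ry": 0, "rz": 0.3, "grip": -1},
    {"tx": 0, "ty": 1, "tz": 0, "rx": 0, "ry": 0, "rz": 0.3, "grip": -1},
    {"tx": 0, "ty": 1, "tz": 0, "rx": 0, "ry": 0, "rz": 0.3, "grip": -1},
    {"tx": 0, "ty": 1, "tz": 0, "rx": 0, "ry": 0, "rz": 0.3, "grip": -1},
    {"tx": 0, "ty": 1, "tz": 0, "rx": 0, "ry": 0, "rz": 0.3, "grip": -1},
    {"tx": 0, "ty": 1, "tz": 0, "rx": 0, "ry": 0, "rz": 0.3, "grip": -1},
    {"tx": 0, "ty": 1, "tz": 0, "rx": 0, "ry": 0, "rz": 0.3, "grip": -1},
    {"tx": 0, "ty": 1, "tz": 0, "rx": 0, "ry": 0, "rz": 0.3, "grip": -1}
  ]
}}

```text
clock: 4.92
tcp_pos: [0.5973, -0.0043, 0.2513]
orientation: [-1.906, -2.497, -0.0]
contact_force: [-0.4, 0.6, -0.4]
grip_width: 0.0857
```

>>> {"method": "drive_tool", "body": {
  "commands": [
    {"tx": 0, "ty": 1, "tz": 0, "rx": 0, "ry": 0, "rz": 0.3, "grip": -1},
    {"tx": 0, "ty": 1, "tz": 0, "rx": 0, "ry": 0, "rz": 0.3, "grip": -1},
    {"tx": 0, "ty": 1, "tz": 0, "rx": 0, "ry": 0, "rz": 0.3, "grip": -1},
    {"tx": 0, "ty": 1, "tz": 0, "rx": 0, "ry": 0, "rz": 0.3, "grip": -1},
    {"tx": 0, "ty": 1, "tz": 0, "rx": 0, "ry": 0, "rz": 0.3, "grip": -1},
    {"tx": 0, "ty": 1, "tz": 0, "rx": 0, "ry": 0, "rz": 0.3, "grip": -1},
    {"tx": 0, "ty": 0, "tz": 0, "rx": 0, "ry": 0, "rz": 0.3, "grip": -1}
  ]
}}

```text
clock: 5.8
tcp_pos: [0.597, 0.1176, 0.2514]
orientation: [-1.516, -2.751, -0.002]
contact_force: [-0.5, -0.2, 0.0]
grip_width: 0.0853
```

```bash
cat > look.py <<'E'
from h import *
import sys
s=status.get_obs(); Rm=R.from_rotvec(s['orientation']).as_matrix()
print(s['clock'],s['joints'].round(2), s['tcp_pos'].round(4), s['contact_force'].round(1),'gw',s['grip_width'].round(4),'yaw',np.degrees(np.arctan2(Rm[1,1],Rm[0,1])).round(1),'tilt',Rm[:,2].round(3))
f=eyes.grab_frame('wrist'); cv2.imwrite(f'pics/{sys.argv[1]}.png',f['frame'])
T=np.eye(4);T[:3,:3]=Rm;T[:3,3]=s['tcp_pos'];T=T@f['T_tool_cam']
vs,us=np.mgrid[0:420:1,0:560:1]; us=us.ravel();vs=vs.ravel(); z=f['range_z'][vs,us]
K=np.array([[f['fx'],0,f['cx']],[0,f['fy'],f['cy']],[0,0,1]])
p=cv2.undistortPoints(np.stack([us,vs],1).astype(float)[:,None],K,f['dist_coeffs']).reshape(-1,2)
P=(np.c_[p*z[:,None],z,np.ones_like(z)]@T.T)[z>0][:,:3]
np.save(f'{sys.argv[1]}.npy',P)
for nm,c in (('end',(.512,.333)),('csk',(.547,.278)),('face',(.582,.222)),('drill',(.617,.166)),('probe',(.382,.278)),('p2',(.409,.218)),('p3',(.436,.158)),('p4',(.464,.098)),('p5',(.491,.038))):
    B=P[np.linalg.norm(P[:,:2]-np.array(c),axis=1)<.033]
    h=B[(B[:,2]>.110)&(B[:,2]<.126)][:,:2]; fl=B[(abs(B[:,2]-.088)<.004)][:,:2]
    if len(h)>50:
        cc,rr=cv2.minEnclosingCircle(h.astype(np.float32)*1000); c2,r2=cv2.minEnclosingCircle(fl.astype(np.float32)*1000) if len(fl)>20 else ((0,0),0)
        print(nm,len(h),'head',np.round(cc,1),round(rr,1),'flange',np.round(c2,1),round(r2,1),'flz',np.median(B[abs(B[:,2]-.088)<.008][:,2]).round(4))
E
python3 look.py w1
```

```text
Traceback (most recent call last):
  File "look.py", line 4, in <module>
    print(s['clock'],s['joints'].round(2), s['tcp_pos'].round(4), s['contact_force'].round(1),'gw',s['grip_width'].round(4),'yaw',np.degrees(np.arctan2(Rm[1,1],Rm[0,1])).round(1),'tilt',Rm[:,2].round(3))
                                                                                                   ^^^^^^^^^^^^^^^^^^^^^
AttributeError: 'float' object has no attribute 'round'
```

```bash
sed -i "s/s\['grip_width'\].round(4)/round(s['grip_width'],4)/" look.py; python3 look.py w1
```

```text
5.8 [ 0.16  0.41 -0.6   1.67  0.25  1.14  0.05] [0.597  0.1176 0.2514] [-0.5 -0.2  0. ] gw 0.0853 yaw 32.3 tilt [ 0.     0.001 -1.   ]
csk 496 head [550.4 271.5] 15.1 flange [548.1 276.2] 22.4 flz 0.0869
face 2763 head [581.7 222.1] 23.8 flange [578.3 213.2] 20.0 flz 0.087
drill 730 head [616.4 165.8] 14.6 flange [616.4 166. ] 23.7 flz 0.087
```

View pics/w1.png

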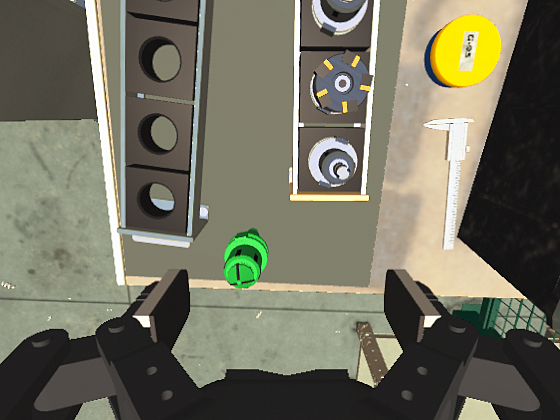

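Wrist view: the drill is at (340,165) and the face mill at (342,85), both agreeing with the top camera. The green look-alike at (245,258) stays clear. I'll take the twist drill first.

>>> {"method": "drive_tool", "body": {
  "commands": [
    {"tx": 0.32, "ty": 0.8, "tz": 0, "rx": 0, "ry": 0, "rz": 0, "grip": -1},
    {"tx": 0.32, "ty": 0.8, "tz": 0, "rx": 0, "ry": 0, "rz": 0, "grip": -1},
    {"tx": 0.33, "ty": 0.8, "tz": -0.5, "rx": 0, "ry": 0, "rz": 0, "grip": -1},
    {"tx": 0, "ty": 0, "tz": -1, "rx": 0, "ry": 0, "rz": 0, "grip": -1},
    {"tx": 0, "ty": 0, "tz": -1, "rx": 0, "ry": 0, "rz": 0, "grip": -1},
    {"tx": 0, "ty": 0, "tz": -1, "rx": 0, "ry": 0, "rz": 0, "grip": -1},
    {"tx": 0, "ty": 0, "tz": -1, "rx": 0, "ry": 0, "rz": 0, "grip": -1},
    {"tx": 0, "ty": 0, "tz": -1, "rx": 0, "ry": 0, "rz": 0, "grip": -1},
    {"tx": 0, "ty": 0, "tz": -1, "rx": 0, "ry": 0, "rz": 0, "grip": -1},
    {"tx": 0, "ty": 0, "tz": -0.7, "rx": 0, "ry": 0, "rz": 0, "grip": -1}
  ]
}}

```text
clock: 7.1
tcp_pos: [0.6164, 0.1622, 0.1058]
orientation: [-1.524, -2.746, 0.001]
contact_force: [-0.4, 0.4, -0.3]
grip_width: 0.0852
```

>>> {"method": "drive_tool", "body": {
  "commands": [
    {"tx": 0, "ty": 0, "tz": -0.6, "rx": 0, "ry": 0, "rz": 0, "grip": -1},
    {"tx": 0, "ty": 0, "tz": -0.1, "rx": 0, "ry": 0, "rz": 0, "grip": -1},
    {"tx": 0, "ty": 0, "tz": 0, "rx": 0, "ry": 0, "rz": 0, "grip": 1},
    {"tx": 0, "ty": 0, "tz": 0, "rx": 0, "ry": 0, "rz": 0, "grip": 1},
    {"tx": 0, "ty": 0, "tz": 0, "rx": 0, "ry": 0, "rz": 0, "grip": 1},
    {"tx": 0, "ty": 0, "tz": 0, "rx": 0, "ry": 0, "rz": 0, "grip": 1},
    {"tx": 0, "ty": 0, "tz": 0, "rx": 0, "ry": 0, "rz": 0, "grip": 1},
    {"tx": 0, "ty": 0, "tz": 0, "rx": 0, "ry": 0, "rz": 0, "grip": 1}
  ],
  "grip_force": 60
}}

```text
clock: 8.1
tcp_pos: [0.6176, 0.1628, 0.0943]
orientation: [1.524, 2.746, 0.003]
contact_force: [0.7, -0.0, 6.2]
grip_width: 0.0259
```

>>> {"method": "drive_tool", "body": {
  "commands": [
    {"tx": 0, "ty": 0, "tz": 0.3, "rx": 0, "ry": 0, "rz": 0, "grip": 1},
    {"tx": 0, "ty": 0, "tz": 0.7, "rx": 0, "ry": 0, "rz": 0, "grip": 1},
    {"tx": 0, "ty": 0, "tz": 1, "rx": 0, "ry": 0, "rz": 0, "grip": 1},
    {"tx": 0, "ty": 0, "tz": 1, "rx": 0, "ry": 0, "rz": 0, "grip": 1},
    {"tx": 0, "ty": 0, "tz": 1, "rx": 0, "ry": 0, "rz": 0, "grip": 1},
    {"tx": 0, "ty": 0, "tz": 1, "rx": 0, "ry": 0, "rz": 0, "grip": 1},
    {"tx": 0, "ty": 0, "tz": 0, "rx": 0, "ry": 0, "rz": 0, "grip": 1}
  ]
}}

```text
clock: 8.98
tcp_pos: [0.6179, 0.163, 0.1958]
orientation: [1.524, 2.744, 0.005]
contact_force: [0.6, 0.3, -5.2]
grip_width: 0.0262
```

```bash
python3 look.py w2
```

```text
8.975 [ 0.06  0.51 -0.58  1.65  0.32  1.06 -0.05] [0.6179 0.163  0.1958] [ 0.6  0.3 -5.2] gw 0.0262 yaw 31.9 tilt [ 0.004  0.001 -1.   ]
csk 1028 head [547.  277.8] 17.4 flange [547.1 277.6] 22.9 flz 0.0868
face 3888 head [581.4 222.2] 23.8 flange [0 0] 0 flz nan
  return _methods._mean(a, axis=axis, dtype=dtype,
  ret = ret.dtype.type(ret / rcount)
```

View pics/w2.png

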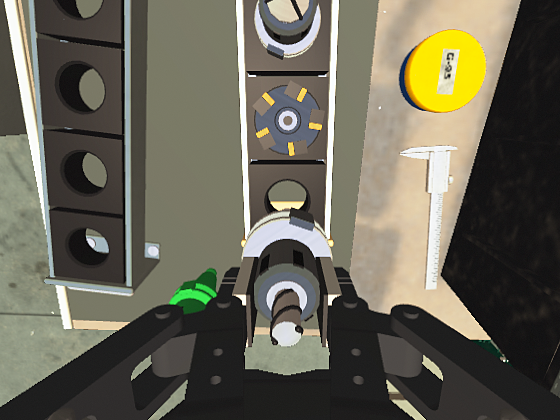

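```bash
cat > holes.py <<'E'
import numpy as np,sys
P=np.load(sys.argv[1]); A=P[abs(P[:,2]-.070)<.005][:,:2]
for nm,c in (('p2',(.409,.218)),('p3',(.436,.158)),('p4',(.464,.098)),('p5',(.491,.038)),('s4',(.617,.166))):
    B=A[np.linalg.norm(A-np.array(c),axis=1)<.035]
    if len(B)<800: print(nm,'few',len(B)); continue
    g=np.arange(-.010,.0101,.0005); best=[]
    for dx in g:
        for dy in g:
            d=np.linalg.norm(B-(np.array(c)+(dx,dy)),axis=1); best.append((np.sum(d<.0165),dx,dy))
    best=np.array(best); m=best[best[:,0]<=best[:,0].min()+2]; print(nm,len(B),m[0,0],(np.array(c)+m[:,1:].mean(0)).round(4),'spread',m[:,1:].std(0).round(4))
E
python3 holes.py w1.npy; python3 holes.py w2.npy
python3 - <<'E'
import numpy as np
P=np.load('w2.npy'); B=P[np.linalg.norm(P[:,:2]-(.617,.166),axis=1)<.03]
print(np.histogram(B[:,2],bins=np.arange(.16,.27,.005)))
t=B[(B[:,2]>.235)&(B[:,2]<.256)]; print(t.mean(0),t.max(0),t.min(0))
E
```

```text
p2 1087 0.0 [0.4069 0.2222] spread [0.0056 0.004 ]
p3 3724 1.0 [0.436 0.159] spread [0.     0.0004]
p4 3145 1.0 [0.4632 0.0989] spread [0.0002 0.0004]
p5 2713 2.0 [0.4904 0.039 ] spread [0.0005 0.0004]
s4 1965 2.0 [0.6191 0.1655] spread [0.0039 0.0039]
p2 2590 1.0 [0.4052 0.2245] spread [0.0034 0.0023]
p3 5154 4.0 [0.4362 0.1592] spread [0.0002 0.0002]
p4 4194 1.0 [0.4634 0.0991] spread [0.0005 0.0004]
p5 3612 4.0 [0.4905 0.0396] spread [0.0004 0.0002]
s4 2687 1.0 [0.6164 0.166 ] spread [0.0006 0.0006]
(array([   0,    0,   98,  314,   94, 2096,  125,  249,  435,  558,  647,
        960, 2723,  635, 1138,  750, 1374, 1348,  674,   56,  943, 1743]), array([0.16 , 0.165, 0.17 , 0.175, 0.18 , 0.185, 0.19 , 0.195, 0.2  ,
       0.205, 0.21 , 0.215, 0.22 , 0.225, 0.23 , 0.235, 0.24 , 0.245,
       0.25 , 0.255, 0.26 , 0.265, 0.27 ]))
[0.61455004 0.17207038 0.24475542] [0.64501745 0.18793602 0.25559278] [0.58775896 0.14774856 0.23501388]
```

>>> {"method": "drive_tool", "body": {
  "commands": [
    {"tx": -0.5, "ty": -0.5, "tz": 0, "rx": 0, "ry": 0, "rz": -0.12, "grip": 1},
    {"tx": -0.9, "ty": -0.9, "tz": 0, "rx": 0, "ry": 0, "rz": -0.12, "grip": 1},
    {"tx": -0.9, "ty": -0.9, "tz": 0, "rx": 0, "ry": 0, "rz": -0.12, "grip": 1},
    {"tx": -0.9, "ty": -0.9, "tz": 0, "rx": 0, "ry": 0, "rz": -0.12, "grip": 1},
    {"tx": -0.9, "ty": -0.9, "tz": 0, "rx": 0, "ry": 0, "rz": -0.12, "grip": 1},
    {"tx": -0.9, "ty": -0.9, "tz": 0, "rx": 0, "ry": 0, "rz": -0.12, "grip": 1},
    {"tx": -0.9, "ty": -0.9, "tz": 0, "rx": 0, "ry": 0, "rz": -0.12, "grip": 1},
    {"tx": -0.4, "ty": -0.4, "tz": 0, "rx": 0, "ry": 0, "rz": -0.1, "grip": 1},
    {"tx": 0, "ty": 0, "tz": 0, "rx": 0, "ry": 0, "rz": 0, "grip": 1}
  ]
}}

```text
clock: 10.15
tcp_pos: [0.4901, 0.0357, 0.193]
orientation: [-1.703, -2.64, 0.001]
contact_force: [-0.5, 1.3, -4.1]
grip_width: 0.0261
```

```bash
python3 look.py w3 2>/dev/null; python3 holes.py w3.npy
```

```text
10.15 [ 0.31  0.28 -0.59  1.99  0.19  0.93  0.05] [0.4901 0.0357 0.193 ] [-0.5  1.3 -4.1] gw 0.0261 yaw 24.3 tilt [-0.001 -0.    -1.   ]
face 2125 head [576.2 211.3] 19.8 flange [579.2 218.3] 21.6 flz 0.0868
p2 few 0
p3 4308 1.0 [0.4358 0.1589] spread [0.0005 0.0003]
p4 4733 0.0 [0.463  0.0989] spread [0.0004 0.0005]
p5 2639 0.0 [0.4904 0.0385] spread [0.0005 0.0007]
s4 4832 1.0 [0.616  0.1662] spread [0.     0.0003]
```

View pics/w3.png

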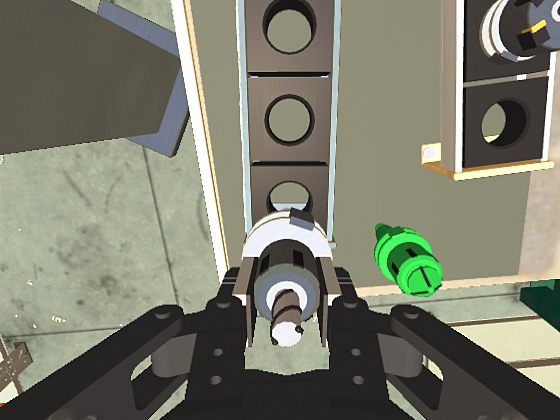

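>>> {"method": "drive_tool", "body": {
  "commands": [
    {"tx": 0.07, "ty": 0.03, "tz": -0.5, "rx": 0, "ry": 0, "rz": 0, "grip": 1},
    {"tx": 0, "ty": 0, "tz": -0.7, "rx": 0, "ry": 0, "rz": 0, "grip": 1},
    {"tx": 0, "ty": 0, "tz": -0.7, "rx": 0, "ry": 0, "rz": 0, "grip": 1},
    {"tx": 0, "ty": 0, "tz": -0.7, "rx": 0, "ry": 0, "rz": 0, "grip": 1},
    {"tx": 0, "ty": 0, "tz": -0.7, "rx": 0, "ry": 0, "rz": 0, "grip": 1},
    {"tx": 0, "ty": 0, "tz": -0.7, "rx": 0, "ry": 0, "rz": 0, "grip": 1},
    {"tx": 0, "ty": 0, "tz": -0.4, "rx": 0, "ry": 0, "rz": 0, "grip": 1},
    {"tx": 0, "ty": 0, "tz": 0, "rx": 0, "ry": 0, "rz": 0, "grip": 1}
  ]
}}

```text
clock: 11.2
tcp_pos: [0.4918, 0.037, 0.1047]
orientation: [-1.701, -2.64, 0.001]
contact_force: [0.2, 0.3, -5.3]
grip_width: 0.0262
```

>>> {"method": "drive_tool", "body": {
  "commands": [
    {"tx": 0, "ty": 0, "tz": -0.3, "rx": 0, "ry": 0, "rz": 0, "grip": 1},
    {"tx": 0, "ty": 0, "tz": -0.1, "rx": 0, "ry": 0, "rz": 0, "grip": 1},
    {"tx": 0, "ty": 0, "tz": -0.1, "rx": 0, "ry": 0, "rz": 0, "grip": 1},
    {"tx": 0, "ty": 0, "tz": 0, "rx": 0, "ry": 0, "rz": 0, "grip": 1}
  ]
}}

```text
clock: 11.7
tcp_pos: [0.4921, 0.037, 0.0953]
orientation: [-1.702, -2.641, 0.0]
contact_force: [-0.1, -0.3, -5.7]
grip_width: 0.0266
```

>>> {"method": "drive_tool", "body": {
  "commands": [
    {"tx": 0, "ty": 0, "tz": -0.08, "rx": 0, "ry": 0, "rz": 0, "grip": 1},
    {"tx": 0, "ty": 0, "tz": 0, "rx": 0, "ry": 0, "rz": 0, "grip": 1}
  ]
}}

```text
clock: 11.95
tcp_pos: [0.4924, 0.0371, 0.0942]
orientation: [1.701, 2.64, 0.0]
contact_force: [-2.1, -0.0, 2.5]
grip_width: 0.0262
```

>>> {"method": "drive_tool", "body": {
  "commands": [
    {"tx": 0, "ty": 0, "tz": 0, "rx": 0, "ry": 0, "rz": 0, "grip": 0.2},
    {"tx": 0, "ty": 0, "tz": 0, "rx": 0, "ry": 0, "rz": 0, "grip": -1},
    {"tx": 0, "ty": 0, "tz": 0, "rx": 0, "ry": 0, "rz": 0, "grip": -1},
    {"tx": 0, "ty": 0, "tz": 0, "rx": 0, "ry": 0, "rz": 0, "grip": -1},
    {"tx": 0, "ty": 0, "tz": 0.7, "rx": 0, "ry": 0, "rz": 0, "grip": -1},
    {"tx": 0, "ty": 0, "tz": 1, "rx": 0, "ry": 0, "rz": 0, "grip": -1},
    {"tx": 0, "ty": 0, "tz": 1, "rx": 0, "ry": 0, "rz": 0, "grip": -1},
    {"tx": 0, "ty": 0, "tz": 1, "rx": 0, "ry": 0, "rz": 0, "grip": -1},
    {"tx": 0, "ty": 0, "tz": 1, "rx": 0, "ry": 0, "rz": 0, "grip": -1},
    {"tx": 0, "ty": 0, "tz": 1, "rx": 0, "ry": 0, "rz": 0, "grip": -1}
  ]
}}

```text
clock: 13.2
tcp_pos: [0.4922, 0.0372, 0.2094]
orientation: [1.701, 2.641, 0.001]
contact_force: [-0.3, -0.3, -0.3]
grip_width: 0.0855
```

```bash
cat > topc.py <<'E'
from h import *
import sys
f=eyes.grab_frame('top'); cv2.imwrite('pics/%s.png'%sys.argv[1],cv2.resize(f['frame'][110:320,140:400],None,fx=3,fy=2.85,interpolation=cv2.INTER_CUBIC))
E
python3 topc.py t1; python3 look.py w4 2>/dev/null
```

```text
13.25 [ 0.32  0.26 -0.6   1.97  0.18  0.96  0.06] [0.4937 0.0375 0.2118] [0.8 0.4 1.7] gw 0.0855 yaw 24.4 tilt [ 0.005  0.    -1.   ]
face 3560 head [580.7 217.1] 22.9 flange [578.9 219.6] 22.4 flz 0.0868
p5 873 head [490.6  40. ] 14.5 flange [490.4  40. ] 23.6 flz 0.087
```

View pics/w4.png

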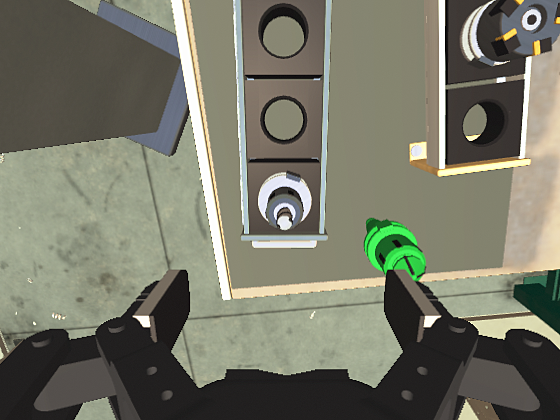

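View pics/t1.png

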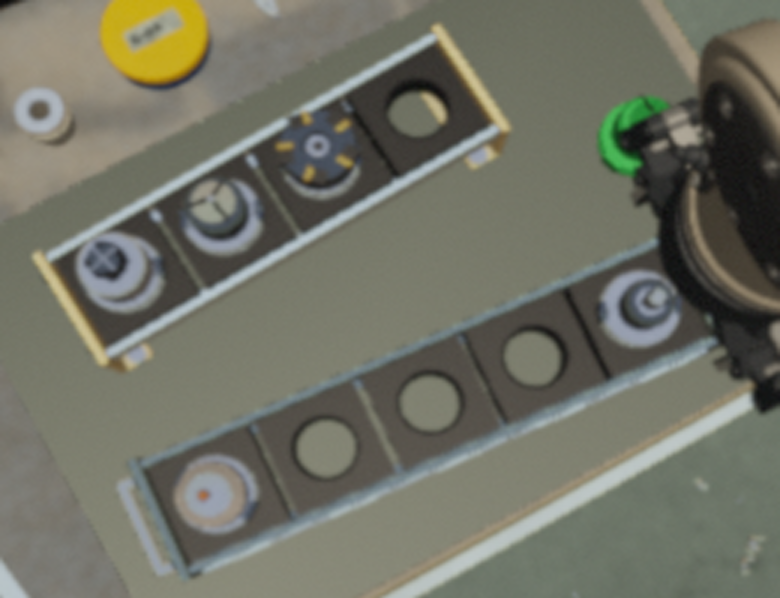

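The drill is seated: its flange top is at 0.087, the same as on the other holders. Next is the face mill.

>>> {"method": "drive_tool", "body": {
  "commands": [
    {"tx": 0.45, "ty": 0.92, "tz": 0, "rx": 0, "ry": 0, "rz": 0.1, "grip": -1},
    {"tx": 0.45, "ty": 0.92, "tz": 0, "rx": 0, "ry": 0, "rz": 0.1, "grip": -1},
    {"tx": 0.45, "ty": 0.92, "tz": 0, "rx": 0, "ry": 0, "rz": 0.1, "grip": -1},
    {"tx": 0.45, "ty": 0.92, "tz": 0, "rx": 0, "ry": 0, "rz": 0.1, "grip": -1},
    {"tx": 0.45, "ty": 0.92, "tz": 0, "rx": 0, "ry": 0, "rz": 0.1, "grip": -1},
    {"tx": 0.45, "ty": 0.92, "tz": 0, "rx": 0, "ry": 0, "rz": 0.1, "grip": -1},
    {"tx": 0.45, "ty": 0.92, "tz": 0, "rx": 0, "ry": 0, "rz": 0.1, "grip": -1},
    {"tx": 0.45, "ty": 0.92, "tz": 0, "rx": 0, "ry": 0, "rz": 0.1, "grip": -1},
    {"tx": 0.45, "ty": 0.92, "tz": 0, "rx": 0, "ry": 0, "rz": 0.1, "grip": -1},
    {"tx": 0.4, "ty": 0.92, "tz": 0, "rx": 0, "ry": 0, "rz": 0.1, "grip": -1}
  ]
}}

```text
clock: 14.55
tcp_pos: [0.5818, 0.2221, 0.2077]
orientation: [1.512, 2.754, -0.0]
contact_force: [-0.5, -0.7, -0.7]
grip_width: 0.0856
```

>>> {"method": "drive_tool", "body": {
  "commands": [
    {"tx": 0, "ty": 0, "tz": -0.5, "rx": 0, "ry": 0, "rz": 0, "grip": -1},
    {"tx": 0, "ty": 0, "tz": 0, "rx": 0, "ry": 0, "rz": 0, "grip": -1},
    {"tx": 0, "ty": 0, "tz": 0, "rx": 0, "ry": 0, "rz": 0, "grip": -1}
  ]
}}

```text
clock: 14.92
tcp_pos: [0.581, 0.2199, 0.1974]
orientation: [-1.515, -2.752, 0.002]
contact_force: [-0.6, -0.1, -0.3]
grip_width: 0.0856
```

```bash
python3 look.py w5 2>/dev/null; python3 holes.py w5.npy
```

```text
14.925 [-0.01  0.49 -0.62  1.69  0.32  1.06 -0.16] [0.581  0.2199 0.1974] [-0.6 -0.1 -0.3] gw 0.0856 yaw 32.3 tilt [-0.001 -0.001 -1.   ]
end 1724 head [511.9 333.8] 19.0 flange [512.4 333.2] 22.6 flz 0.0869
csk 1026 head [546.7 278.2] 17.4 flange [546.9 278.2] 23.7 flz 0.0869
face 3128 head [581.5 222.3] 23.9 flange [579.3 225.9] 21.8 flz 0.087
probe 101 head [389.9 265.5] 8.9 flange [387.6 270.2] 20.0 flz 0.0869
p5 252 head [488.1  49.3] 10.6 flange [489.8  42.3] 22.5 flz 0.0869
p2 4992 2.0 [0.4089 0.2192] spread [0.0004 0.0002]
p3 4116 2.0 [0.436  0.1595] spread [0.0004 0.0004]
p4 3486 0.0 [0.4635 0.0995] spread [0. 0.]
p5 1036 0.0 [0.4914 0.0351] spread [0.0053 0.0045]
s4 2920 2.0 [0.6164 0.1663] spread [0.0004 0.0002]
```

>>> {"method": "drive_tool", "body": {
  "commands": [
    {"tx": 0.02, "ty": 0.1, "tz": -0.6, "rx": 0, "ry": 0, "rz": 0, "grip": -1},
    {"tx": 0, "ty": 0, "tz": -1, "rx": 0, "ry": 0, "rz": 0, "grip": -1},
    {"tx": 0, "ty": 0, "tz": -1, "rx": 0, "ry": 0, "rz": 0, "grip": -1},
    {"tx": 0, "ty": 0, "tz": -1, "rx": 0, "ry": 0, "rz": 0, "grip": -1},
    {"tx": 0, "ty": 0, "tz": -1, "rx": 0, "ry": 0, "rz": 0, "grip": -1},
    {"tx": 0, "ty": 0, "tz": -0.5, "rx": 0, "ry": 0, "rz": 0, "grip": -1},
    {"tx": 0, "ty": 0, "tz": 0, "rx": 0, "ry": 0, "rz": 0, "grip": -1}
  ]
}}

```text
clock: 15.85
tcp_pos: [0.5811, 0.2229, 0.0948]
orientation: [-1.512, -2.752, 0.002]
contact_force: [0.1, 0.1, 0.4]
grip_width: 0.0855
```

>>> {"method": "drive_tool", "body": {
  "commands": [
    {"tx": 0, "ty": 0, "tz": -0.2, "rx": 0, "ry": 0, "rz": 0, "grip": -1},
    {"tx": 0, "ty": 0, "tz": 0, "rx": 0, "ry": 0, "rz": 0, "grip": 1},
    {"tx": 0, "ty": 0, "tz": 0, "rx": 0, "ry": 0, "rz": 0, "grip": 1},
    {"tx": 0, "ty": 0, "tz": 0, "rx": 0, "ry": 0, "rz": 0, "grip": 1},
    {"tx": 0, "ty": 0, "tz": 0, "rx": 0, "ry": 0, "rz": 0, "grip": 1},
    {"tx": 0, "ty": 0, "tz": 0, "rx": 0, "ry": 0, "rz": 0, "grip": 1}
  ]
}}

```text
clock: 16.6
tcp_pos: [0.5818, 0.2231, 0.0924]
orientation: [1.513, 2.753, 0.001]
contact_force: [-0.5, -1.6, 6.1]
grip_width: 0.041
```

```bash
python3 look.py w6 2>/dev/null
```

```text
16.6 [-0.05  0.61 -0.57  1.77  0.41  0.88 -0.24] [0.5818 0.2231 0.0924] [-0.5 -1.6  6.1] gw 0.041 yaw 32.4 tilt [ 0.001  0.    -1.   ]
csk 3234 head [546.7 278.4] 17.5 flange [546.4 278.5] 23.7 flz 0.0869
face 10454 head [577.7 228.7] 31.9 flange [580.  225.2] 21.9 flz 0.087
```

View pics/w6.png

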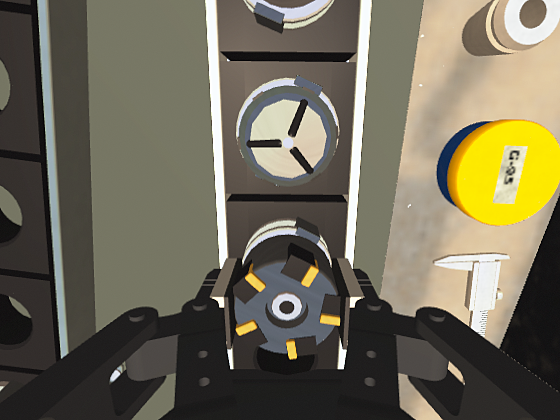

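>>> {"method": "drive_tool", "body": {
  "commands": [
    {"tx": 0, "ty": 0, "tz": 0.3, "rx": 0, "ry": 0, "rz": 0, "grip": 1},
    {"tx": 0, "ty": 0, "tz": 0.7, "rx": 0, "ry": 0, "rz": 0, "grip": 1},
    {"tx": 0, "ty": 0, "tz": 1, "rx": 0, "ry": 0, "rz": 0, "grip": 1},
    {"tx": 0, "ty": 0, "tz": 1, "rx": 0, "ry": 0, "rz": 0, "grip": 1},
    {"tx": 0, "ty": 0, "tz": 1, "rx": 0, "ry": 0, "rz": 0, "grip": 1},
    {"tx": 0, "ty": 0, "tz": 1, "rx": 0, "ry": 0, "rz": 0, "grip": 1},
    {"tx": 0, "ty": 0, "tz": 0, "rx": 0, "ry": 0, "rz": 0, "grip": 1}
  ]
}}

```text
clock: 17.52
tcp_pos: [0.5826, 0.2237, 0.1941]
orientation: [1.512, 2.751, 0.005]
contact_force: [0.2, 0.7, -4.3]
grip_width: 0.0414
```

>>> {"method": "drive_tool", "body": {
  "commands": [
    {"tx": -0.5, "ty": -0.5, "tz": 0, "rx": 0, "ry": 0, "rz": -0.12, "grip": 1},
    {"tx": -0.8, "ty": -0.85, "tz": 0, "rx": 0, "ry": 0, "rz": -0.13, "grip": 1},
    {"tx": -0.8, "ty": -0.85, "tz": 0, "rx": 0, "ry": 0, "rz": -0.13, "grip": 1},
    {"tx": -0.8, "ty": -0.85, "tz": 0, "rx": 0, "ry": 0, "rz": -0.13, "grip": 1},
    {"tx": -0.8, "ty": -0.85, "tz": 0, "rx": 0, "ry": 0, "rz": -0.13, "grip": 1},
    {"tx": -0.8, "ty": -0.85, "tz": 0, "rx": 0, "ry": 0, "rz": -0.13, "grip": 1},
    {"tx": -0.8, "ty": -0.85, "tz": 0, "rx": 0, "ry": 0, "rz": -0.13, "grip": 1},
    {"tx": -0.6, "ty": -0.6, "tz": 0, "rx": 0, "ry": 0, "rz": -0.1, "grip": 1},
    {"tx": 0, "ty": 0, "tz": 0, "rx": 0, "ry": 0, "rz": 0, "grip": 1},
    {"tx": 0, "ty": 0, "tz": 0, "rx": 0, "ry": 0, "rz": 0, "grip": 1}
  ]
}}

```text
clock: 18.77
tcp_pos: [0.4639, 0.0994, 0.1918]
orientation: [1.701, 2.641, 0.001]
contact_force: [-0.1, 0.2, -3.2]
grip_width: 0.0412
```

```bash
python3 look.py w7 2>/dev/null; python3 holes.py w7.npy
```

```text
18.775 [ 0.21  0.25 -0.64  2.03  0.19  0.91 -0.1 ] [0.4639 0.0994 0.1918] [-0.1  0.2 -3.2] gw 0.0412 yaw 24.4 tilt [ 0.001  0.001 -1.   ]
csk 1544 head [545.8 276. ] 17.4 flange [545.8 276.5] 22.6 flz 0.087
p2 4655 0.0 [0.4085 0.2189] spread [0.0004 0.0003]
p3 4738 0.0 [0.4358 0.1588] spread [0.0005 0.0005]
p4 2790 0.0 [0.4633 0.0986] spread [0.0005 0.0006]
p5 few 0
s4 3989 1.0 [0.6161 0.1662] spread [0.0004 0.0005]
```

View pics/w7.png

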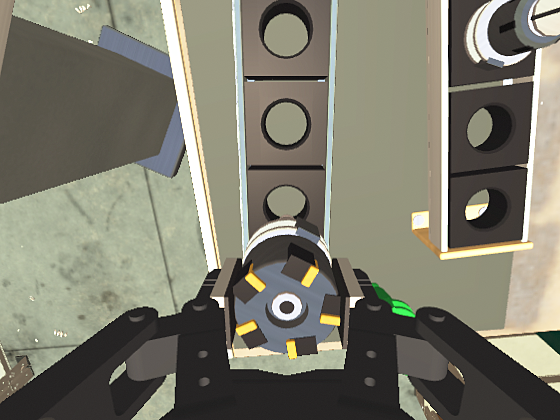

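>>> {"method": "drive_tool", "body": {
  "commands": [
    {"tx": 0, "ty": 0, "tz": -0.5, "rx": 0, "ry": 0, "rz": 0, "grip": 1},
    {"tx": 0, "ty": 0, "tz": -0.7, "rx": 0, "ry": 0, "rz": 0, "grip": 1},
    {"tx": 0, "ty": 0, "tz": -0.7, "rx": 0, "ry": 0, "rz": 0, "grip": 1},
    {"tx": 0, "ty": 0, "tz": -0.7, "rx": 0, "ry": 0, "rz": 0, "grip": 1},
    {"tx": 0, "ty": 0, "tz": -0.7, "rx": 0, "ry": 0, "rz": 0, "grip": 1},
    {"tx": 0, "ty": 0, "tz": -0.7, "rx": 0, "ry": 0, "rz": 0, "grip": 1},
    {"tx": 0, "ty": 0, "tz": -0.5, "rx": 0, "ry": 0, "rz": 0, "grip": 1},
    {"tx": 0, "ty": 0, "tz": -0.2, "rx": 0, "ry": 0, "rz": 0, "grip": 1},
    {"tx": 0, "ty": 0, "tz": 0, "rx": 0, "ry": 0, "rz": 0, "grip": 1}
  ]
}}

```text
clock: 19.95
tcp_pos: [0.4636, 0.099, 0.0976]
orientation: [-1.701, -2.641, 0.0]
contact_force: [0.4, 0.7, -3.8]
grip_width: 0.0418
```

>>> {"method": "drive_tool", "body": {
  "commands": [
    {"tx": 0, "ty": 0, "tz": -0.15, "rx": 0, "ry": 0, "rz": 0, "grip": 1},
    {"tx": 0, "ty": 0, "tz": -0.07, "rx": 0, "ry": 0, "rz": 0, "grip": 1},
    {"tx": 0, "ty": 0, "tz": -0.05, "rx": 0, "ry": 0, "rz": 0, "grip": 1},
    {"tx": 0, "ty": 0, "tz": 0, "rx": 0, "ry": 0, "rz": 0, "grip": 1}
  ]
}}

```text
clock: 20.45
tcp_pos: [0.4636, 0.099, 0.0924]
orientation: [1.701, 2.641, 0.0]
contact_force: [-0.1, 0.4, -3.8]
grip_width: 0.0411
```

>>> {"method": "drive_tool", "body": {
  "commands": [
    {"tx": 0, "ty": 0, "tz": -0.05, "rx": 0, "ry": 0, "rz": 0, "grip": 1},
    {"tx": 0, "ty": 0, "tz": 0, "rx": 0, "ry": 0, "rz": 0, "grip": 1}
  ]
}}

```text
clock: 20.7
tcp_pos: [0.4637, 0.099, 0.0923]
orientation: [1.701, 2.64, -0.001]
contact_force: [-4.3, -0.8, 10.6]
grip_width: 0.0416
```

>>> {"method": "drive_tool", "body": {
  "commands": [
    {"tx": 0, "ty": 0, "tz": 0, "rx": 0, "ry": 0, "rz": 0, "grip": 0},
    {"tx": 0, "ty": 0, "tz": 0, "rx": 0, "ry": 0, "rz": 0, "grip": -1},
    {"tx": 0, "ty": 0, "tz": 0, "rx": 0, "ry": 0, "rz": 0, "grip": -1},
    {"tx": 0, "ty": 0, "tz": 0, "rx": 0, "ry": 0, "rz": 0, "grip": -1},
    {"tx": 0, "ty": 0, "tz": 0.7, "rx": 0, "ry": 0, "rz": 0, "grip": -1},
    {"tx": 0, "ty": 0, "tz": 1, "rx": 0, "ry": 0, "rz": 0, "grip": -1},
    {"tx": 0, "ty": 0, "tz": 1, "rx": 0, "ry": 0, "rz": 0, "grip": -1},
    {"tx": 0, "ty": 0, "tz": 1, "rx": 0, "ry": 0, "rz": 0, "grip": -1},
    {"tx": 0, "ty": 0, "tz": 1, "rx": 0, "ry": 0, "rz": 0, "grip": -1},
    {"tx": 0, "ty": 0, "tz": 0.5, "rx": 0, "ry": 0, "rz": 0, "grip": -1}
  ]
}}

```text
clock: 21.95
tcp_pos: [0.4641, 0.0992, 0.197]
orientation: [1.701, 2.639, 0.002]
contact_force: [-0.5, 0.1, 0.2]
grip_width: 0.0852
```

```bash
python3 look.py w8 2>/dev/null; python3 topc.py t2
```

```text
21.95 [ 0.22  0.25 -0.64  2.02  0.19  0.92 -0.09] [0.4641 0.0992 0.197 ] [-0.5  0.1  0.2] gw 0.0852 yaw 24.4 tilt [ 0.002  0.    -1.   ]
csk 1510 head [546.6 277.2] 17.9 flange [546.  276.6] 22.8 flz 0.0868
p4 3120 head [463.6  98.2] 23.9 flange [462.  101.2] 21.9 flz 0.0869
p5 915 head [490.3  40.5] 14.4 flange [490.4  40.9] 23.1 flz 0.087
```

View pics/w8.png

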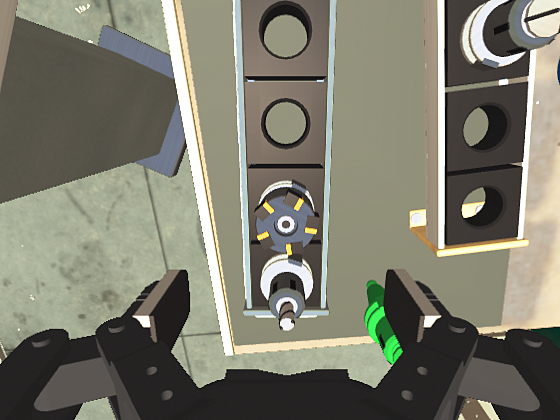

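The face mill (286,224) and the drill (288,290) are seated side by side. Next is the countersink.

>>> {"method": "drive_tool", "body": {
  "commands": [
    {"tx": 0.42, "ty": 0.9, "tz": 0, "rx": 0, "ry": 0, "rz": 0.1, "grip": -1},
    {"tx": 0.42, "ty": 0.9, "tz": 0, "rx": 0, "ry": 0, "rz": 0.1, "grip": -1},
    {"tx": 0.42, "ty": 0.9, "tz": 0, "rx": 0, "ry": 0, "rz": 0.1, "grip": -1},
    {"tx": 0.42, "ty": 0.9, "tz": 0, "rx": 0, "ry": 0, "rz": 0.1, "grip": -1},
    {"tx": 0.42, "ty": 0.9, "tz": 0, "rx": 0, "ry": 0, "rz": 0.1, "grip": -1},
    {"tx": 0.42, "ty": 0.9, "tz": 0, "rx": 0, "ry": 0, "rz": 0.1, "grip": -1},
    {"tx": 0.42, "ty": 0.9, "tz": 0, "rx": 0, "ry": 0, "rz": 0.1, "grip": -1},
    {"tx": 0.42, "ty": 0.9, "tz": 0, "rx": 0, "ry": 0, "rz": 0.1, "grip": -1},
    {"tx": 0.42, "ty": 0.9, "tz": 0, "rx": 0, "ry": 0, "rz": 0.1, "grip": -1},
    {"tx": 0.4, "ty": 0.9, "tz": 0, "rx": 0, "ry": 0, "rz": 0.1, "grip": -1}
  ]
}}

```text
clock: 23.3
tcp_pos: [0.5477, 0.2801, 0.1953]
orientation: [1.512, 2.754, 0.0]
contact_force: [-0.1, -0.8, -0.2]
grip_width: 0.0851
```

>>> {"method": "drive_tool", "body": {
  "commands": [
    {"tx": 0, "ty": 0, "tz": 0, "rx": 0, "ry": 0, "rz": 0, "grip": -1},
    {"tx": 0, "ty": 0, "tz": 0, "rx": 0, "ry": 0, "rz": 0, "grip": -1}
  ]
}}

```text
clock: 23.55
tcp_pos: [0.547, 0.2785, 0.1951]
orientation: [-1.514, -2.753, 0.001]
contact_force: [-0.2, 0.9, 0.4]
grip_width: 0.0857
```

```bash
python3 look.py w9 2>/dev/null
```

```text
23.55 [-0.09  0.49 -0.65  1.71  0.34  1.05 -0.29] [0.547  0.2785 0.1951] [-0.2  0.9  0.4] gw 0.0857 yaw 32.4 tilt [-0.    -0.001 -1.   ]
end 1799 head [511.7 334.2] 19.1 flange [512.1 334.3] 23.6 flz 0.0869
csk 922 head [546.5 278.2] 17.6 flange [546.  279.2] 22.8 flz 0.087
probe 2645 head [381.5 279.6] 19.0 flange [382.6 280. ] 22.9 flz 0.0869
p4 376 head [455.9 112.9] 13.6 flange [457.9 109.5] 19.1 flz 0.0868
p5 424 head [496.2  47.5] 10.5 flange [0 0] 0 flz 0.087
```

>>> {"method": "drive_tool", "body": {
  "commands": [
    {"tx": 0, "ty": 0, "tz": -0.6, "rx": 0, "ry": 0, "rz": 0, "grip": -1},
    {"tx": 0, "ty": 0, "tz": -1, "rx": 0, "ry": 0, "rz": 0, "grip": -1},
    {"tx": 0, "ty": 0, "tz": -1, "rx": 0, "ry": 0, "rz": 0, "grip": -1},
    {"tx": 0, "ty": 0, "tz": -1, "rx": 0, "ry": 0, "rz": 0, "grip": -1},
    {"tx": 0, "ty": 0, "tz": -1, "rx": 0, "ry": 0, "rz": 0, "grip": -1},
    {"tx": 0, "ty": 0, "tz": -0.4, "rx": 0, "ry": 0, "rz": 0, "grip": -1},
    {"tx": 0, "ty": 0, "tz": 0, "rx": 0, "ry": 0, "rz": 0, "grip": -1}
  ]
}}

```text
clock: 24.48
tcp_pos: [0.5469, 0.2789, 0.0947]
orientation: [-1.513, -2.753, 0.001]
contact_force: [0.3, -0.0, 0.3]
grip_width: 0.0854
```

>>> {"method": "drive_tool", "body": {
  "commands": [
    {"tx": 0, "ty": 0, "tz": -0.1, "rx": 0, "ry": 0, "rz": 0, "grip": -1},
    {"tx": 0, "ty": 0, "tz": 0, "rx": 0, "ry": 0, "rz": 0, "grip": 1},
    {"tx": 0, "ty": 0, "tz": 0, "rx": 0, "ry": 0, "rz": 0, "grip": 1},
    {"tx": 0, "ty": 0, "tz": 0, "rx": 0, "ry": 0, "rz": 0, "grip": 1},
    {"tx": 0, "ty": 0, "tz": 0, "rx": 0, "ry": 0, "rz": 0, "grip": 1},
    {"tx": 0, "ty": 0, "tz": 0, "rx": 0, "ry": 0, "rz": 0, "grip": 1},
    {"tx": 0, "ty": 0, "tz": 0, "rx": 0, "ry": 0, "rz": 0, "grip": 1}
  ]
}}

```text
clock: 25.35
tcp_pos: [0.5472, 0.279, 0.0938]
orientation: [1.513, 2.753, 0.0]
contact_force: [-1.5, -1.7, 5.8]
grip_width: 0.0324
```

>>> {"method": "drive_tool", "body": {
  "commands": [
    {"tx": 0, "ty": 0, "tz": 0.3, "rx": 0, "ry": 0, "rz": 0, "grip": 1},
    {"tx": 0, "ty": 0, "tz": 0.7, "rx": 0, "ry": 0, "rz": 0, "grip": 1},
    {"tx": 0, "ty": 0, "tz": 1, "rx": 0, "ry": 0, "rz": 0, "grip": 1},
    {"tx": 0, "ty": 0, "tz": 1, "rx": 0, "ry": 0, "rz": 0, "grip": 1},
    {"tx": 0, "ty": 0, "tz": 1, "rx": 0, "ry": 0, "rz": 0, "grip": 1},
    {"tx": 0, "ty": 0, "tz": 1, "rx": 0, "ry": 0, "rz": 0, "grip": 1},
    {"tx": 0, "ty": 0, "tz": 0, "rx": 0, "ry": 0, "rz": 0, "grip": 1}
  ]
}}

```text
clock: 26.22
tcp_pos: [0.5482, 0.2798, 0.1957]
orientation: [1.512, 2.751, 0.005]
contact_force: [0.6, 0.2, -5.1]
grip_width: 0.0324
```

>>> {"method": "drive_tool", "body": {
  "commands": [
    {"tx": -0.5, "ty": -0.5, "tz": 0, "rx": 0, "ry": 0, "rz": -0.12, "grip": 1},
    {"tx": -0.75, "ty": -0.8, "tz": 0, "rx": 0, "ry": 0, "rz": -0.13, "grip": 1},
    {"tx": -0.75, "ty": -0.8, "tz": 0, "rx": 0, "ry": 0, "rz": -0.13, "grip": 1},
    {"tx": -0.75, "ty": -0.8, "tz": 0, "rx": 0, "ry": 0, "rz": -0.13, "grip": 1},
    {"tx": -0.75, "ty": -0.8, "tz": 0, "rx": 0, "ry": 0, "rz": -0.13, "grip": 1},
    {"tx": -0.75, "ty": -0.8, "tz": 0, "rx": 0, "ry": 0, "rz": -0.13, "grip": 1},
    {"tx": -0.75, "ty": -0.8, "tz": 0, "rx": 0, "ry": 0, "rz": -0.13, "grip": 1},
    {"tx": -0.55, "ty": -0.65, "tz": 0, "rx": 0, "ry": 0, "rz": -0.1, "grip": 1},
    {"tx": 0, "ty": 0, "tz": 0, "rx": 0, "ry": 0, "rz": 0, "grip": 1},
    {"tx": 0, "ty": 0, "tz": 0, "rx": 0, "ry": 0, "rz": 0, "grip": 1}
  ]
}}

```text
clock: 27.48
tcp_pos: [0.4365, 0.1603, 0.1934]
orientation: [1.701, 2.641, 0.001]
contact_force: [-0.1, -0.1, -5.6]
grip_width: 0.032
```

```bash
python3 look.py w10 2>/dev/null; python3 holes.py w10.npy
```

```text
27.475 [ 0.11  0.24 -0.68  2.04  0.19  0.91 -0.24] [0.4365 0.1603 0.1934] [-0.1 -0.1 -5.6] gw 0.032 yaw 24.4 tilt [ 0.001  0.001 -1.   ]
end 2213 head [511.2 332. ] 19.3 flange [510.8 332.5] 22.7 flz 0.087
probe 2457 head [381.1 278.9] 18.8 flange [380.7 279.1] 23.7 flz 0.0868
p5 410 head [488.6  44.2] 13.6 flange [490.2  40.4] 22.8 flz 0.0871
p2 4693 2.0 [0.4082 0.2189] spread [0.0005 0.0005]
p3 2710 1.0 [0.4358 0.1586] spread [0.0005 0.0006]
p4 few 0
p5 few 730
s4 3326 0.0 [0.6156 0.1668] spread [0.0004 0.0004]
```

View pics/w10.png

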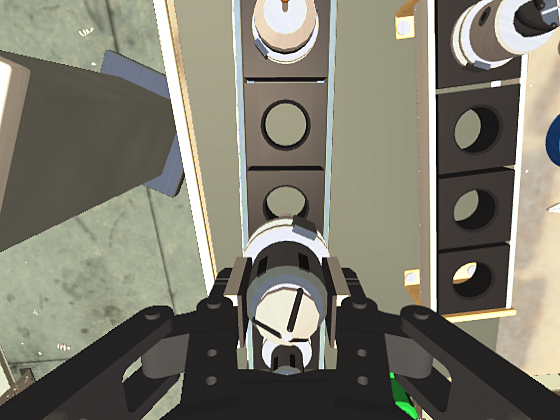

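>>> {"method": "drive_tool", "body": {
  "commands": [
    {"tx": 0, "ty": -0.04, "tz": -0.5, "rx": 0, "ry": 0, "rz": 0, "grip": 1},
    {"tx": 0, "ty": 0, "tz": -0.7, "rx": 0, "ry": 0, "rz": 0, "grip": 1},
    {"tx": 0, "ty": 0, "tz": -0.7, "rx": 0, "ry": 0, "rz": 0, "grip": 1},
    {"tx": 0, "ty": 0, "tz": -0.7, "rx": 0, "ry": 0, "rz": 0, "grip": 1},
    {"tx": 0, "ty": 0, "tz": -0.7, "rx": 0, "ry": 0, "rz": 0, "grip": 1},
    {"tx": 0, "ty": 0, "tz": -0.7, "rx": 0, "ry": 0, "rz": 0, "grip": 1},
    {"tx": 0, "ty": 0, "tz": -0.5, "rx": 0, "ry": 0, "rz": 0, "grip": 1},
    {"tx": 0, "ty": 0, "tz": -0.25, "rx": 0, "ry": 0, "rz": 0, "grip": 1},
    {"tx": 0, "ty": 0, "tz": -0.1, "rx": 0, "ry": 0, "rz": 0, "grip": 1},
    {"tx": 0, "ty": 0, "tz": 0, "rx": 0, "ry": 0, "rz": 0, "grip": 1}
  ]
}}

```text
clock: 28.78
tcp_pos: [0.4363, 0.1593, 0.0965]
orientation: [1.702, 2.641, 0.0]
contact_force: [0.3, -0.2, -5.0]
grip_width: 0.0318
```

>>> {"method": "drive_tool", "body": {
  "commands": [
    {"tx": 0, "ty": 0, "tz": -0.08, "rx": 0, "ry": 0, "rz": 0, "grip": 1},
    {"tx": 0, "ty": 0, "tz": -0.06, "rx": 0, "ry": 0, "rz": 0, "grip": 1},
    {"tx": 0, "ty": 0, "tz": -0.04, "rx": 0, "ry": 0, "rz": 0, "grip": 1},
    {"tx": 0, "ty": 0, "tz": 0, "rx": 0, "ry": 0, "rz": 0, "grip": 1}
  ]
}}

```text
clock: 29.28
tcp_pos: [0.4364, 0.1592, 0.0938]
orientation: [1.701, 2.64, -0.0]
contact_force: [-4.5, -2.4, 9.0]
grip_width: 0.0325
```

>>> {"method": "drive_tool", "body": {
  "commands": [
    {"tx": 0, "ty": 0, "tz": 0, "rx": 0, "ry": 0, "rz": 0, "grip": 0.1},
    {"tx": 0, "ty": 0, "tz": 0, "rx": 0, "ry": 0, "rz": 0, "grip": -1},
    {"tx": 0, "ty": 0, "tz": 0, "rx": 0, "ry": 0, "rz": 0, "grip": -1},
    {"tx": 0, "ty": 0, "tz": 0, "rx": 0, "ry": 0, "rz": 0, "grip": -1},
    {"tx": 0, "ty": 0, "tz": 0.7, "rx": 0, "ry": 0, "rz": 0, "grip": -1},
    {"tx": 0, "ty": 0, "tz": 1, "rx": 0, "ry": 0, "rz": 0, "grip": -1},
    {"tx": 0, "ty": 0, "tz": 1, "rx": 0, "ry": 0, "rz": 0, "grip": -1},
    {"tx": 0, "ty": 0, "tz": 1, "rx": 0, "ry": 0, "rz": 0, "grip": -1},
    {"tx": 0, "ty": 0, "tz": 1, "rx": 0, "ry": 0, "rz": 0, "grip": -1},
    {"tx": 0, "ty": 0, "tz": 0.5, "rx": 0, "ry": 0, "rz": 0, "grip": -1}
  ]
}}

```text
clock: 30.52
tcp_pos: [0.4366, 0.1596, 0.1984]
orientation: [1.701, 2.64, 0.003]
contact_force: [0.6, -0.1, -0.6]
grip_width: 0.0856
```

>>> {"method": "drive_tool", "body": {
  "commands": [
    {"tx": 0.38, "ty": 0.87, "tz": 0, "rx": 0, "ry": 0, "rz": 0.1, "grip": -1},
    {"tx": 0.38, "ty": 0.87, "tz": 0, "rx": 0, "ry": 0, "rz": 0.1, "grip": -1},
    {"tx": 0.38, "ty": 0.87, "tz": 0, "rx": 0, "ry": 0, "rz": 0.1, "grip": -1},
    {"tx": 0.38, "ty": 0.87, "tz": 0, "rx": 0, "ry": 0, "rz": 0.1, "grip": -1},
    {"tx": 0.38, "ty": 0.87, "tz": 0, "rx": 0, "ry": 0, "rz": 0.1, "grip": -1},
    {"tx": 0.38, "ty": 0.87, "tz": 0, "rx": 0, "ry": 0, "rz": 0.1, "grip": -1},
    {"tx": 0.38, "ty": 0.87, "tz": 0, "rx": 0, "ry": 0, "rz": 0.1, "grip": -1},
    {"tx": 0.38, "ty": 0.87, "tz": 0, "rx": 0, "ry": 0, "rz": 0.1, "grip": -1},
    {"tx": 0.38, "ty": 0.87, "tz": 0, "rx": 0, "ry": 0, "rz": 0.1, "grip": -1},
    {"tx": 0.36, "ty": 0.87, "tz": 0, "rx": 0, "ry": 0, "rz": 0.1, "grip": -1}
  ]
}}

```text
clock: 31.78
tcp_pos: [0.5123, 0.3343, 0.1967]
orientation: [1.512, 2.754, -0.0]
contact_force: [-0.5, 0.6, 0.5]
grip_width: 0.0852
```

>>> {"method": "drive_tool", "body": {
  "commands": [
    {"tx": 0, "ty": 0, "tz": 0, "rx": 0, "ry": 0, "rz": 0, "grip": -1},
    {"tx": 0, "ty": 0, "tz": 0, "rx": 0, "ry": 0, "rz": 0, "grip": -1}
  ]
}}

```text
clock: 32.02
tcp_pos: [0.5116, 0.3328, 0.1965]
orientation: [-1.513, -2.753, 0.001]
contact_force: [0.3, 0.5, 0.3]
grip_width: 0.085
```

```bash
python3 look.py w11 2>/dev/null; python3 topc.py t3
```

```text
32.025 [-0.17  0.49 -0.68  1.72  0.35  1.06 -0.41] [0.5116 0.3328 0.1965] [0.3 0.5 0.3] gw 0.085 yaw 32.4 tilt [-0.    -0.001 -1.   ]
end 1440 head [511.5 334.4] 19.4 flange [511.  335.4] 22.6 flz 0.0871
probe 2137 head [381.2 279.5] 19.3 flange [382.  280.3] 22.9 flz 0.0869
p3 179 head [425.9 168.6] 9.4 flange [428.3 166.6] 20.9 flz 0.0869
p4 655 head [463.6 102.7] 18.6 flange [0 0] 0 flz nan
```

View pics/t3.png

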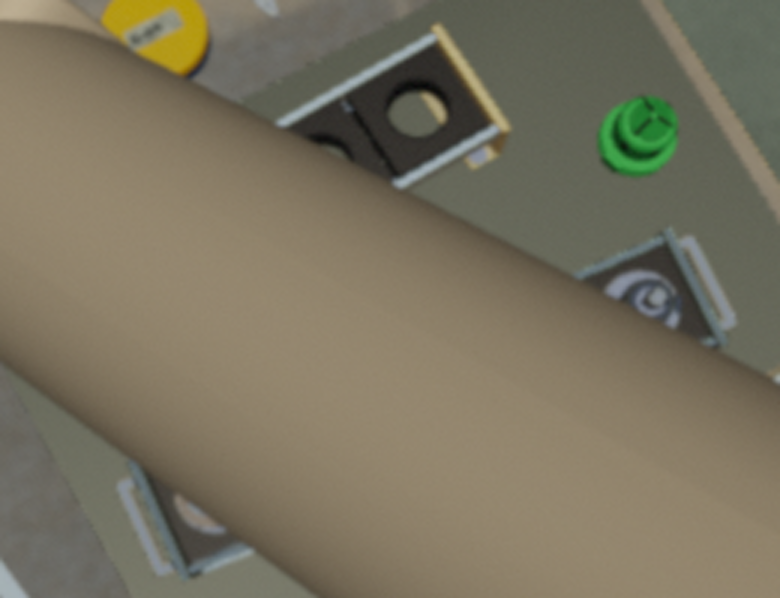

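View pics/w11.png

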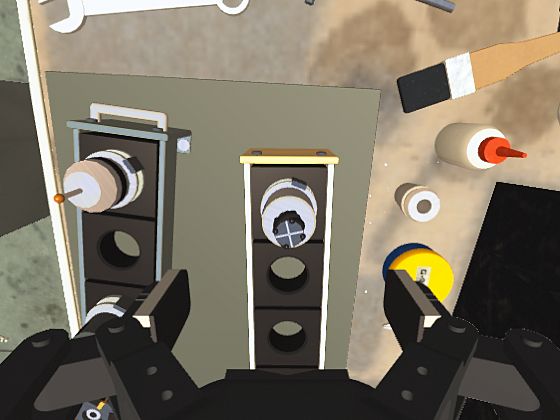

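The end mill (288,225) is aligned under the gripper. I'll lower onto it and grip.

>>> {"method": "drive_tool", "body": {
  "commands": [
    {"tx": 0, "ty": 0.05, "tz": -0.6, "rx": 0, "ry": 0, "rz": 0, "grip": -1},
    {"tx": 0, "ty": 0, "tz": -1, "rx": 0, "ry": 0, "rz": 0, "grip": -1},
    {"tx": 0, "ty": 0, "tz": -1, "rx": 0, "ry": 0, "rz": 0, "grip": -1},
    {"tx": 0, "ty": 0, "tz": -1, "rx": 0, "ry": 0, "rz": 0, "grip": -1},
    {"tx": 0, "ty": 0, "tz": -1, "rx": 0, "ry": 0, "rz": 0, "grip": -1},
    {"tx": 0, "ty": 0, "tz": -0.4, "rx": 0, "ry": 0, "rz": 0, "grip": -1},
    {"tx": 0, "ty": 0, "tz": -0.15, "rx": 0, "ry": 0, "rz": 0, "grip": -1}
  ]
}}

```text
clock: 33.0
tcp_pos: [0.5116, 0.3343, 0.0932]
orientation: [-1.513, -2.753, 0.001]
contact_force: [0.4, -0.3, -0.1]
grip_width: 0.0854
```

>>> {"method": "drive_tool", "body": {
  "commands": [
    {"tx": 0, "ty": 0, "tz": 0, "rx": 0, "ry": 0, "rz": 0, "grip": -1},
    {"tx": 0, "ty": 0, "tz": 0, "rx": 0, "ry": 0, "rz": 0, "grip": 1},
    {"tx": 0, "ty": 0, "tz": 0, "rx": 0, "ry": 0, "rz": 0, "grip": 1},
    {"tx": 0, "ty": 0, "tz": 0, "rx": 0, "ry": 0, "rz": 0, "grip": 1},
    {"tx": 0, "ty": 0, "tz": 0, "rx": 0, "ry": 0, "rz": 0, "grip": 1},
    {"tx": 0, "ty": 0, "tz": 0, "rx": 0, "ry": 0, "rz": 0, "grip": 1},
    {"tx": 0, "ty": 0, "tz": 0, "rx": 0, "ry": 0, "rz": 0, "grip": 1}
  ]
}}

```text
clock: 33.88
tcp_pos: [0.5122, 0.3344, 0.0944]
orientation: [1.513, 2.752, 0.001]
contact_force: [-0.4, -0.3, 5.3]
grip_width: 0.0363
```

>>> {"method": "drive_tool", "body": {
  "commands": [
    {"tx": 0, "ty": 0, "tz": 0.3, "rx": 0, "ry": 0, "rz": 0, "grip": 1},
    {"tx": 0, "ty": 0, "tz": 0.7, "rx": 0, "ry": 0, "rz": 0, "grip": 1},
    {"tx": 0, "ty": 0, "tz": 1, "rx": 0, "ry": 0, "rz": 0, "grip": 1},
    {"tx": 0, "ty": 0, "tz": 1, "rx": 0, "ry": 0, "rz": 0, "grip": 1},
    {"tx": 0, "ty": 0, "tz": 1, "rx": 0, "ry": 0, "rz": 0, "grip": 1},
    {"tx": 0, "ty": 0, "tz": 1, "rx": 0, "ry": 0, "rz": 0, "grip": 1},
    {"tx": 0, "ty": 0, "tz": 0, "rx": 0, "ry": 0, "rz": 0, "grip": 1}
  ]
}}

```text
clock: 34.75
tcp_pos: [0.5127, 0.3351, 0.1961]
orientation: [1.513, 2.751, 0.006]
contact_force: [0.1, -0.1, -5.4]
grip_width: 0.0361
```

>>> {"method": "drive_tool", "body": {
  "commands": [
    {"tx": -0.3, "ty": -0.5, "tz": 0, "rx": 0, "ry": 0, "rz": -0.12, "grip": 1},
    {"tx": -0.7, "ty": -0.8, "tz": 0, "rx": 0, "ry": 0, "rz": -0.13, "grip": 1},
    {"tx": -0.7, "ty": -0.8, "tz": 0, "rx": 0, "ry": 0, "rz": -0.13, "grip": 1},
    {"tx": -0.7, "ty": -0.8, "tz": 0, "rx": 0, "ry": 0, "rz": -0.13, "grip": 1},
    {"tx": -0.7, "ty": -0.8, "tz": 0, "rx": 0, "ry": 0, "rz": -0.13, "grip": 1},
    {"tx": -0.7, "ty": -0.8, "tz": 0, "rx": 0, "ry": 0, "rz": -0.13, "grip": 1},
    {"tx": -0.7, "ty": -0.8, "tz": 0, "rx": 0, "ry": 0, "rz": -0.13, "grip": 1},
    {"tx": -0.7, "ty": -0.45, "tz": 0, "rx": 0, "ry": 0, "rz": -0.1, "grip": 1},
    {"tx": 0, "ty": 0, "tz": 0, "rx": 0, "ry": 0, "rz": 0, "grip": 1},
    {"tx": 0, "ty": 0, "tz": 0, "rx": 0, "ry": 0, "rz": 0, "grip": 1}
  ]
}}

```text
clock: 36.0
tcp_pos: [0.4081, 0.2196, 0.1939]
orientation: [1.701, 2.641, 0.001]
contact_force: [0.2, -0.9, -5.1]
grip_width: 0.0364
```

```bash
python3 look.py w12 2>/dev/null; python3 holes.py w12.npy
```

```text
36.0 [ 0.01  0.25 -0.72  2.05  0.2   0.92 -0.4 ] [0.4081 0.2196 0.1939] [ 0.2 -0.9 -5.1] gw 0.0364 yaw 24.4 tilt [ 0.001  0.001 -1.   ]
probe 2507 head [380.9 279.1] 18.9 flange [381. 279.] 23.5 flz 0.087
p4 531 head [460.8 105. ] 22.6 flange [0 0] 0 flz 0.087
p2 2664 1.0 [0.4084 0.2187] spread [0.0005 0.0006]
p3 few 0
p4 few 420
p5 few 0
s4 1039 2.0 [0.6157 0.1609] spread [0.0054 0.0031]
```

View pics/w12.png

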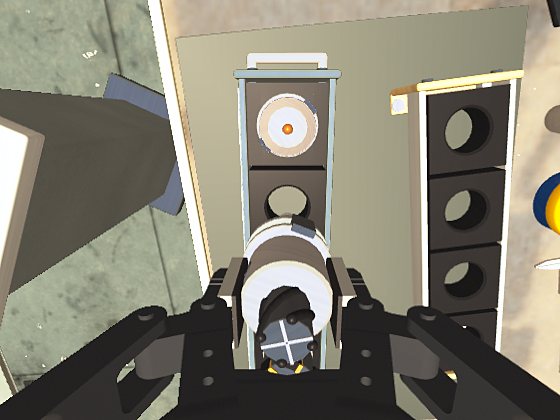

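The last free pocket (288,203) is directly under the held end mill. I'll lower it.

>>> {"method": "drive_tool", "body": {
  "commands": [
    {"tx": 0.03, "ty": 0, "tz": -0.5, "rx": 0, "ry": 0, "rz": 0, "grip": 1},
    {"tx": 0, "ty": 0, "tz": -0.7, "rx": 0, "ry": 0, "rz": 0, "grip": 1},
    {"tx": 0, "ty": 0, "tz": -0.7, "rx": 0, "ry": 0, "rz": 0, "grip": 1},
    {"tx": 0, "ty": 0, "tz": -0.7, "rx": 0, "ry": 0, "rz": 0, "grip": 1},
    {"tx": 0, "ty": 0, "tz": -0.7, "rx": 0, "ry": 0, "rz": 0, "grip": 1},
    {"tx": 0, "ty": 0, "tz": -0.7, "rx": 0, "ry": 0, "rz": 0, "grip": 1},
    {"tx": 0, "ty": 0, "tz": -0.5, "rx": 0, "ry": 0, "rz": 0, "grip": 1},
    {"tx": 0, "ty": 0, "tz": -0.25, "rx": 0, "ry": 0, "rz": 0, "grip": 1},
    {"tx": 0, "ty": 0, "tz": -0.1, "rx": 0, "ry": 0, "rz": 0, "grip": 1},
    {"tx": 0, "ty": 0, "tz": 0, "rx": 0, "ry": 0, "rz": 0, "grip": 1}
  ]
}}

```text
clock: 37.3
tcp_pos: [0.4086, 0.2193, 0.0969]
orientation: [1.701, 2.641, 0.001]
contact_force: [-0.2, 0.1, -5.1]
grip_width: 0.0367
```

>>> {"method": "drive_tool", "body": {
  "commands": [
    {"tx": 0, "ty": 0, "tz": -0.07, "rx": 0, "ry": 0, "rz": 0, "grip": 1},
    {"tx": 0, "ty": 0, "tz": -0.05, "rx": 0, "ry": 0, "rz": 0, "grip": 1},
    {"tx": 0, "ty": 0, "tz": 0, "rx": 0, "ry": 0, "rz": 0, "grip": 1}
  ]
}}

```text
clock: 37.67
tcp_pos: [0.4084, 0.2192, 0.0944]
orientation: [1.702, 2.641, 0.0]
contact_force: [1.2, 0.4, -4.7]
grip_width: 0.0364
```

>>> {"method": "drive_tool", "body": {
  "commands": [
    {"tx": 0, "ty": 0, "tz": -0.05, "rx": 0, "ry": 0, "rz": 0, "grip": 1},
    {"tx": 0, "ty": 0, "tz": 0, "rx": 0, "ry": 0, "rz": 0, "grip": 1}
  ]
}}

```text
clock: 37.92
tcp_pos: [0.4085, 0.2192, 0.0943]
orientation: [1.701, 2.64, -0.001]
contact_force: [-3.3, -2.1, 8.9]
grip_width: 0.0361
```

>>> {"method": "drive_tool", "body": {
  "commands": [
    {"tx": 0, "ty": 0, "tz": 0, "rx": 0, "ry": 0, "rz": 0, "grip": 0},
    {"tx": 0, "ty": 0, "tz": 0, "rx": 0, "ry": 0, "rz": 0, "grip": -1},
    {"tx": 0, "ty": 0, "tz": 0, "rx": 0, "ry": 0, "rz": 0, "grip": -1},
    {"tx": 0, "ty": 0, "tz": 0, "rx": 0, "ry": 0, "rz": 0, "grip": -1},
    {"tx": 0, "ty": 0, "tz": 0.7, "rx": 0, "ry": 0, "rz": 0, "grip": -1},
    {"tx": 0, "ty": 0, "tz": 1, "rx": 0, "ry": 0, "rz": 0, "grip": -1},
    {"tx": 0, "ty": 0, "tz": 1, "rx": 0, "ry": 0, "rz": 0, "grip": -1},
    {"tx": 0, "ty": 0, "tz": 1, "rx": 0, "ry": 0, "rz": 0, "grip": -1},
    {"tx": 0, "ty": 0, "tz": 1, "rx": 0, "ry": 0, "rz": 0, "grip": -1},
    {"tx": 0, "ty": 0, "tz": 1, "rx": 0, "ry": 0, "rz": 0, "grip": -1}
  ]
}}

```text
clock: 39.17
tcp_pos: [0.4082, 0.2194, 0.2089]
orientation: [1.701, 2.641, 0.001]
contact_force: [-0.1, 1.0, 0.5]
grip_width: 0.0854
```

>>> {"method": "drive_tool", "body": {
  "commands": [
    {"tx": 0.4, "ty": -1, "tz": 0.5, "rx": 0, "ry": 0, "rz": 0, "grip": -1},
    {"tx": 0.4, "ty": -1, "tz": 0.5, "rx": 0, "ry": 0, "rz": 0, "grip": -1},
    {"tx": 0.5, "ty": -1, "tz": 0.5, "rx": 0, "ry": 0, "rz": 0, "grip": -1},
    {"tx": 0.5, "ty": -1, "tz": 0.5, "rx": 0, "ry": 0, "rz": 0, "grip": -1},
    {"tx": 0.5, "ty": -1, "tz": 0, "rx": 0, "ry": 0, "rz": 0, "grip": -1},
    {"tx": 0.5, "ty": -1, "tz": 0, "rx": 0, "ry": 0, "rz": 0, "grip": -1},
    {"tx": 0.5, "ty": -1, "tz": 0, "rx": 0, "ry": 0, "rz": 0, "grip": -1},
    {"tx": 0.5, "ty": -1, "tz": 0, "rx": 0, "ry": 0, "rz": 0, "grip": -1},
    {"tx": 0.5, "ty": -1, "tz": 0, "rx": 0, "ry": 0, "rz": 0, "grip": -1},
    {"tx": 0.5, "ty": -1, "tz": 0, "rx": 0, "ry": 0, "rz": 0, "grip": -1}
  ]
}}

```text
clock: 40.42
tcp_pos: [0.5046, 0.0188, 0.2483]
orientation: [1.701, 2.641, 0.001]
contact_force: [0.7, -0.1, 0.5]
grip_width: 0.0853
```

>>> {"method": "drive_tool", "body": {
  "commands": [
    {"tx": 0.5, "ty": -1, "tz": 0, "rx": 0, "ry": 0, "rz": 0, "grip": -1},
    {"tx": 0.5, "ty": -1, "tz": 0, "rx": 0, "ry": 0, "rz": 0, "grip": -1},
    {"tx": 0, "ty": 0, "tz": 0, "rx": 0, "ry": 0, "rz": 0, "grip": -1},
    {"tx": 0, "ty": 0, "tz": 0, "rx": 0, "ry": 0, "rz": 0, "grip": -1}
  ]
}}

```text
clock: 40.92
tcp_pos: [0.5241, -0.0201, 0.2473]
orientation: [-1.7, -2.641, -0.001]
contact_force: [-0.3, 1.0, 0.6]
grip_width: 0.0855
```

```bash
python3 look.py w13 2>/dev/null; python3 topc.py t4
```

```text
40.925 [ 0.39  0.26 -0.56  1.86  0.16  1.06  0.2 ] [ 0.5241 -0.0201  0.2473] [-0.3  1.   0.6] gw 0.0855 yaw 24.4 tilt [-0.     0.001 -1.   ]
p4 3121 head [463.3  97.9] 23.6 flange [465.5  94.4] 21.8 flz 0.0867
p5 831 head [490.4  40. ] 14.3 flange [490.2  39.8] 23.7 flz 0.087
```

View pics/t4.png

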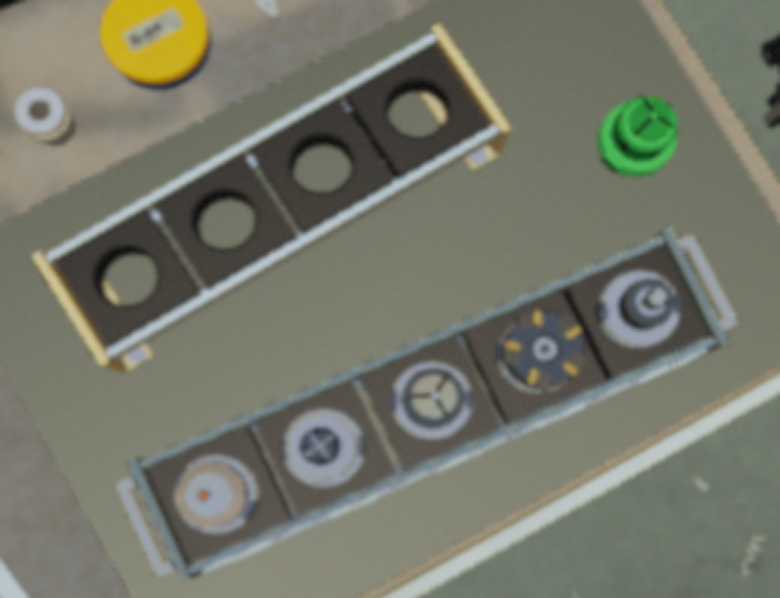

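View pics/w13.png

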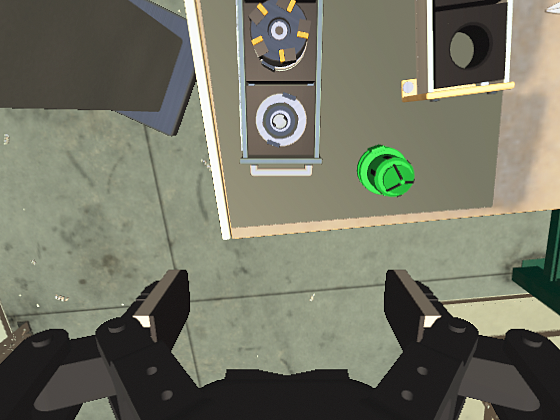

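The top view shows all four in the machine rack. From left to right they are probe, end mill, countersink, face mill and drill. I'll run one numeric check of heights before handing in.

```bash
python3 - <<'E'
from h import *
f=eyes.grab_frame('top')
vs,us=np.mgrid[100:330,130:410]; us=us.ravel();vs=vs.ravel(); z=f['range_z'][vs,us]
K=np.array([[f['fx'],0,f['cx']],[0,f['fy'],f['cy']],[0,0,1]])
p=cv2.undistortPoints(np.stack([us,vs],1).astype(float)[:,None],K,f['dist_coeffs']).reshape(-1,2)
P=(np.c_[p*z[:,None],z,np.ones_like(z)]@f['T'].T)[:,:3]
for nm,c in (('probe',(.382,.278)),('end',(.4086,.219)),('csk',(.436,.159)),('face',(.463,.099)),('drill',(.4905,.039))):
    B=P[np.linalg.norm(P[:,:2]-np.array(c),axis=1)<.033]; h=B[(B[:,2]>.11)&(B[:,2]<.126)]; fl=B[abs(B[:,2]-.088)<.008]
    print(nm,np.round(cv2.minEnclosingCircle(h[:,:2].astype(np.float32)*1000),1) if 0 else np.round(cv2.minEnclosingCircle(h[:,:2].astype(np.float32)*1000)[0],1),'head z',np.median(h[:,2]).round(4),'flange z',np.median(fl[:,2]).round(4),'tip',B[:,2].max().round(3))
workorder.hand_in()
E
```

```text
probe [381.6 278.2] head z 0.1191 flange z 0.087 tip 0.148
end [408.6 218.9] head z 0.1203 flange z 0.0872 tip 0.146
csk [436.5 158.1] head z 0.1198 flange z 0.087 tip 0.14
face [464.4  97.7] head z 0.1204 flange z 0.0879 tip 0.126
drill [491.2  39.8] head z 0.1201 flange z 0.0872 tip 0.148
the job is handed in; nothing more can be done
```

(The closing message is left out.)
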